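# Clamp the vice and rack its handles

## Robot

A 6-joint arm with a two-finger parallel gripper is mounted at the origin on the work surface. World frame = base frame: x ahead of the robot, y to its left, z up, the work surface at z = 0. Lengths are in m, angles in rad, forces in N, time in s.
With the tool pointing down it reaches from about 0.35 to 0.85 m from the base axis. Payload 8.1 kg.
Tool frame: the origin (TCP) lies on the centre line of the jaws, within the pads' length; the fingertips stand robot.tips_ahead ahead of it and the grasp point (between the pads) lies 6 mm ahead of it (robot.tips_ahead is the distance from the TCP to the fingertips, in m); z points along the fingers, y is the line along which they close (so a half turn about z gives the same grasp; the last joint's range is limited). The gripper opens to 93 mm and grips with 3 to 60 N. Pads are 15 mm wide; open, the fingers measure 128 mm over their backs; the gripper's body (75 mm by 188 mm) begins 65 mm behind the grasp point.
Start: joints at [1.039, 0.13, 1.488, -0, 1.523, -0.085], TCP at [0.259, 0.541, 0.244] pointing down, gripper open.
Joint ranges: [-2.96, 2.96], [-0.89, 2.26], [0.02, 2.5], [-1.34, 4.48], [0, 2.73], [-2.66, 2.66]. Speed limits (rad/s): [2.39, 2.39, 2.79, 3.14, 3.14, 3.14].

## Interface

Orientations are given as a rotation vector (axis times angle).
In Python, from plant import robot gives the robot as it stands.
- The arm moves only by the tool apply_moves, never from a script. Its arguments are lists of equal length, an entry for each row: "delta_pos": the shift along the tool's x, y, z in cm, a list of three; "twist": the turn about the tool's z in rad. A call has 1 to 8 rows; each row shifts and turns the commanded pose from where the row before left it, along the tool's axes as they then stand; what a row does not reach is not made up. A row lasts 1/8 s, in which the tool goes at most 62.5 mm and 10.7 degrees, less where a joint would pass 70% of its speed; a pose out of reach is approached as far as the arm can. A call with a gripper value outside its range is refused whole. "gripper" is the finger opening in cm, from 0 to 9.3, set as the call begins (left out, the last holds). The fingers move at their own pace and stop on an object; "squeeze" is the grip in N (left out, the last holds). Time passes only in rows, so rows that do not move let the fingers close. It gives the time, the measured TCP pose, the force, the opening and the grip force at its end, in the units of the state.
- robot.read_state(): the state, without advancing time (a new reading comes with each control period).
- robot.read_camera(name): name is "scene" or "top" or "wrist"; returns a dict with "frame" (480x640x3 uint8, red, green, blue), "vertical_fov" (degrees; the focal length in pixels is half the picture's height over the tangent of half this angle, whatever the lens; pixels are square), "cx", "cy" (the principal point, pixels), "R" (3x3) and "t" (3): a world point X has camera coordinates R X + t. Camera axes: x right, y down, z forward; pixel columns grow to the right and rows downward; lengths in m; the calibration is good to about 2 mm. A picture is of the moment at which its call begins. There is no depth.
- robot.close_job(): hands the job in; it is judged then, once.
The state is a dict: "t": time; "q": joint angles; "dq": joint speeds; "joint_torque": joint torques, N m; "tool_pos": TCP position; "orientation": TCP orientation; "force": force on the tool from outside, world axes, zero at the start; "wrist_torque": the same for the moment, N m; "opening": finger opening in m; "gripper_force": force on a finger pad.
Only numpy, scipy, OpenCV 4.12 (cv2) and the standard library are available. Lean on these libraries where they do the work, as an engineer would, in place of code of your own. Each camera call takes 0.05 s, during which the arm holds its last target. There are 200 camera calls.

## Task

Get the vice ready for fitting its handle: lay the loose blue vice flat on its base in the nest between the yellow rails of the clamping fixture, then press the red sprung lever down until it clicks over and stays down by itself. Also stand every loose black handle shank-down in the blue rack, each all the way down in a pocket of its own; leave the finished vice, the screwdriver and the carton where they are.

Things in the scene. Friction and masses are not known exactly. Their poses are not given: they have to be found in the camera images.
- vice: Loose blue drill vice to be clamped, 0.7 kg, lying on its base: 130 (x) x 50 (y) x 18 mm, with three blocks 50 mm wide (y): fixed jaw x 39 to 65 and movable jaw x -21 to 13, both up to 54 mm high, end block x -65 to -51, 40 mm high. Origin: centre of its underside, x along its length, z up. Best gripped from above across the movable jaw.
- fixture: Fixed dark steel clamping fixture. Origin: on the bench under the nest's centre; x along the nest, y across, z up. Nest floor at z = 10 mm, framed by yellow rails with tops at 18 mm; clear space between the rails 140 (x) x 58 (y) mm; the vice may lie either way round. A plunger at z = 25 mm moves from y = -52 to -32 mm as the lever goes down.
- clamp_lever (a joint): Angle of the sprung clamp lever: 0 = raised (start), 0.85 rad = fully down at the stop. The spring pushes it back up until 0.72 rad; beyond that it goes over centre, drops to the stop and stays there. Takes up to about 9 N on the pad.
- lever_pad (a point): Middle of the top face of the red pad (30 mm wide, 50 mm along the arm, 20 thick) at the lever's free end, 116 mm from the hinge axis. Raised, the arm rises outward (towards fixture -y) at 0.90 rad above level; fully down it is nearly level. On the way the pad face moves down about 80 mm and outward about 56 mm.
- lever_hinge (a point): Point on the lever's hinge axis (parallel to fixture x), at fixture (0, -112, 60) mm, in the grey lever post (y = -94 to -130 mm, up to z = 76 mm).
- rack: Fixed blue rack block 56 (x) x 300 (y) x 60 mm high with five square pockets in a row along its y at -120, -60, 0, 60 and 120 mm, each 23 x 23 mm and 50 mm deep (floor 10 mm above the bench). Origin: centre of its underside.
- finished_vice: Bystander: a finished blue vice standing on end, 130 mm tall. Origin at its underside. Leave alone.
- screwdriver: Bystander: yellow screwdriver, 200 mm long, lying. Leave alone.
- carton: Bystander: closed cardboard carton 120 x 90 x 70 mm. Leave alone.
- handle0: Loose vice handle, 135 mm long, 0.14 kg, lying: square black grip 22 x 22 x 80 mm, yellow band near its top end, and a round steel shank 16 mm thick, 55 mm long. Origin: centre of the grip; x runs from the shank to the grip's top end (up when it stands shank-down). Three to five handles are present.
- handle0_tip (a point): Shank end of handle0, 95 mm from the grip's centre (handle x = -95 mm).
- handle1: Loose vice handle, 135 mm long, 0.14 kg, lying: square black grip 22 x 22 x 80 mm, yellow band near its top end, and a round steel shank 16 mm thick, 55 mm long. Origin: centre of the grip; x runs from the shank to the grip's top end (up when it stands shank-down). Three to five handles are present.
- handle1_tip (a point): Shank end of handle1, 95 mm from the grip's centre (handle x = -95 mm).
- handle2: Loose vice handle, 135 mm long, 0.14 kg, lying: square black grip 22 x 22 x 80 mm, yellow band near its top end, and a round steel shank 16 mm thick, 55 mm long. Origin: centre of the grip; x runs from the shank to the grip's top end (up when it stands shank-down). Three to five handles are present.
- handle2_tip (a point): Shank end of handle2, 95 mm from the grip's centre (handle x = -95 mm).
- handle3: Loose vice handle, 135 mm long, 0.14 kg, lying: square black grip 22 x 22 x 80 mm, yellow band near its top end, and a round steel shank 16 mm thick, 55 mm long. Origin: centre of the grip; x runs from the shank to the grip's top end (up when it stands shank-down). Three to five handles are present.
- handle3_tip (a point): Shank end of handle3, 95 mm from the grip's centre (handle x = -95 mm).
- handle4: Loose vice handle, 135 mm long, 0.14 kg, lying: square black grip 22 x 22 x 80 mm, yellow band near its top end, and a round steel shank 16 mm thick, 55 mm long. Origin: centre of the grip; x runs from the shank to the grip's top end (up when it stands shank-down). Three to five handles are present.
- handle4_tip (a point): Shank end of handle4, 95 mm from the grip's centre (handle x = -95 mm).
Mind the look-alikes: they are no part of the job. What is shaped like the handle2 but pink is not meant. Leave any pink look-alike of the handle0 alone.

How it is judged:
By the outcome, as a careful person would: the job done as asked, in the order asked, and still so for the second after the job is handed in, with the robot touching nothing.
Of handle0, handle1, handle2, handle3, handle4 only 3 to 5 are there at a start; the rules pass over those that are not, and their reading is None.
At some moment in a run one of handle0, handle1, handle2, handle3, handle4 may be knocked a few centimetres aside while the robot is not near it.
Once in a run the grip may slacken for a moment while it holds something.
It also fails if it takes over 210 s, if anything falls off the work surface, if the arm or the gripper's body presses on something with over 40 N, if the wrist force passes 120 N, or if a joint passes its speed limit or range.

## Working session

There is one attempt and no reset: what is moved stays moved. The work goes in short steps, Python scripts to look and compute and a tool call to move; the robot and the scene stay as the last step left them, time stands still between calls to the robot, and variables do not carry over. Pictures are saved under pics/ and viewed, at most 14 in all, crops included, and the job is handed in when it is done.

Besides the shell and the picture viewer there is one more tool, called after "Call:" as a command line: name --pt "numbers of a row" for each row, then --argument value for the rest. apply_moves: Moves the arm, as the interface text tells. Its arguments: {"type":"object","properties":{"delta_pos":{"type":"array"},"twist":{"type":"array"},"gripper":{"type":"number"},"squeeze":{"type":"number"}},"required":["delta_pos","twist"]}

```bash
mkdir -p pics; ls
python3 - <<'E'
from plant import robot
import cv2
print(robot.read_state(), robot.tips_ahead)
for n in("scene","top"):
    c=robot.read_camera(n); cv2.imwrite(f"pics/{n}0.png",c["frame"][:,:,::-1]); print(n,c["vertical_fov"],c["cx"],c["cy"],c["R"],c["t"], [k for k in c])
E
```

```text
pics
{'t': 0.0, 'q': array([ 1.03862824e+00,  1.31143521e-01,  1.48924981e+00,  1.31250719e-05,
        1.52298289e+00, -8.54019714e-02]), 'dq': array([0.00095861, 0.00061281, 0.00042272, 0.00030254, 0.00067312,
       0.0005939 ]), 'joint_torque': array([ 1.10595120e-03, -5.59852982e+01, -4.91752768e+01,  7.69787771e-02,
        3.56623647e-02, -2.76552109e-04]), 'tool_pos': array([0.25894992, 0.54068307, 0.24261412]), 'orientation': array([-6.95834553e-01, -3.06299327e+00,  2.66238813e-03]), 'force': array([-0.61086356, -0.39016204,  1.22020757]), 'wrist_torque': array([ 0.01523744, -0.03015314,  0.04058261]), 'gripper_force': 0.0, 'opening': 0.09274529241066032} 0.025
scene 44.52906393510329 327.9966138965832 233.32025066549858 [[-0.7386432   0.67379876 -0.02003637]
 [ 0.3851051   0.3973982  -0.83292781]
 [-0.55326331 -0.62295257 -0.55301882]] [ 0.42600503 -0.08534675  1.7464544 ] ['frame', 'vertical_fov', 'cx', 'cy', 'R', 't']
top 42.20112578151957 318.74161999913633 239.52020544600293 [[ 0.02635554 -0.99957018 -0.01283912]
 [-0.9899165  -0.02430852 -0.13955076]
 [ 0.13917868  0.01638759 -0.99013168]] [-0.05769411  0.51274513  1.76801212] ['frame', 'vertical_fov', 'cx', 'cy', 'R', 't']
```

View pics/scene0.png

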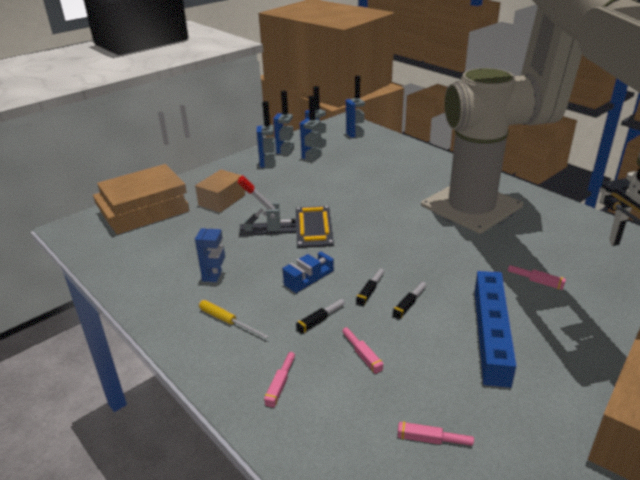

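View pics/top0.png

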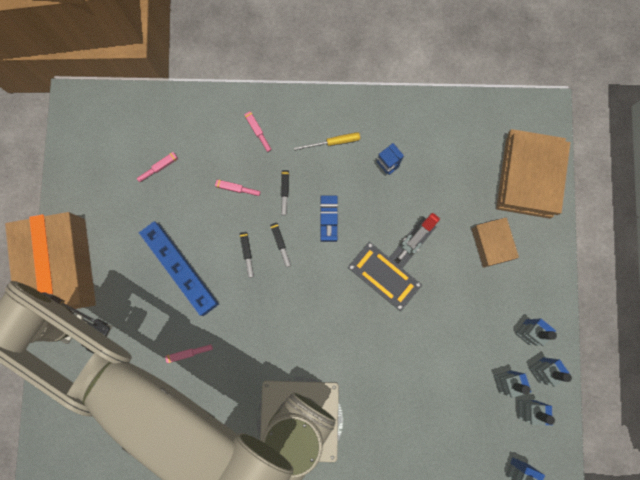

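In the top view the loose blue vice lies at (329,218). It could be confused with the finished vice standing on end at (390,158) or the background vices at (535,330–470). The black handles are at (285,190), (247,254) and (280,243); the pink look-alikes at (258,131), (157,166), (237,187) and (188,354) are to be left alone. The rack is at (178,268), the fixture nest at (385,275) and the red pad at (432,221). I choose the vice at (329,218) and the three black handles, and check them in one close crop.

```bash
cat > h.py <<'E'
from plant import robot
import numpy as np, cv2
from scipy.spatial.transform import Rotation as Rn
def f(c): return 240/np.tan(np.radians(c["vertical_fov"])/2)
def ray(c,px,z):
    px=np.atleast_2d(np.asarray(px,float)); F=f(c)
    d=np.c_[(px[:,0]-c["cx"])/F,(px[:,1]-c["cy"])/F,np.ones(len(px))]@c["R"]
    o=-c["R"].T@c["t"]; return o+d*((z-o[2])/d[:,2])[:,None]
def proj(c,X):
    p=np.atleast_2d(X)@c["R"].T+c["t"]; return p[:,:2]/p[:,2:]*f(c)+[c["cx"],c["cy"]]
def comps(m,amin=15):
    n,l,s,ce=cv2.connectedComponentsWithStats(m.astype(np.uint8)); 
    return [(s[i,4],ce[i],l==i) for i in range(1,n) if s[i,4]>=amin]
def hsv(c): return cv2.cvtColor(c["frame"],cv2.COLOR_RGB2HSV).astype(int)
def rect(mask):
    k,_=cv2.findContours(mask.astype(np.uint8),cv2.RETR_EXTERNAL,cv2.CHAIN_APPROX_NONE)
    return cv2.minAreaRect(max(k,key=len))
E
python3 - <<'E'
from h import *
c=robot.read_camera("top"); H=hsv(c)
h,s,v=H[...,0],H[...,1],H[...,2]
im=cv2.resize(c["frame"][100:330,130:450,::-1],None,fx=2.5,fy=2.5,interpolation=cv2.INTER_CUBIC);cv2.imwrite("pics/crop.png",im)
roi=np.zeros(h.shape,bool);roi[100:330,100:460]=1
for name,m,z in(("blue",(h>100)&(h<125)&(s>120),.06),("black",(v<60),.022),("yellow",(h>15)&(h<35)&(s>140),.018),("red",((h<6)|(h>174))&(s>170),.1)):
    for a,ce,mm in comps(m&roi):
        r=rect(mm); print(name,a,ce.round(1),ray(c,ce,z)[0].round(4),[np.round(x,1) for x in r], [ray(c,p,z)[0][:2].round(3).tolist() for p in cv2.boxPoints(r)])
E
```

```text
blue 314 [390.9 155.3] [ 0.7632 -0.2486  0.06  ] [array([391.5, 156. ]), array([19.5, 18.4]), np.float64(50.2)] [[0.765, -0.212], [0.801, -0.253], [0.757, -0.289], [0.721, -0.248]]
blue 111 [328.6 199. ] [ 0.6293 -0.0703  0.06  ] [array([328.5, 199. ]), array([ 6., 15.]), np.float64(90.0)] [[0.638, -0.048], [0.639, -0.092], [0.621, -0.092], [0.62, -0.049]]
blue 47 [328.3 209. ] [ 0.6    -0.0703  0.06  ] [array([328.5, 209. ]), array([ 2., 15.]), np.float64(90.0)] [[0.602, -0.049], [0.603, -0.092], [0.598, -0.092], [0.597, -0.049]]
blue 355 [328.5 226.4] [ 0.5494 -0.072   0.06  ] [array([328.5, 227. ]), array([26., 15.]), np.float64(90.0)] [[0.585, -0.05], [0.586, -0.093], [0.51, -0.094], [0.509, -0.052]]
blue 2031 [178.5 268.9] [0.4163 0.3522 0.06  ] [array([177.9, 268.2]), array([103.8,  20.7]), np.float64(53.3)] [[0.518, 0.473], [0.555, 0.428], [0.321, 0.237], [0.285, 0.282]]
black 24 [103.9 324. ] [0.2551 0.5676 0.022 ] [array([104.4, 324.5]), array([11.2,  3.1]), np.float64(35.5)] [[0.259, 0.582], [0.266, 0.578], [0.249, 0.55], [0.241, 0.555]]
yellow 236 [343.4 138.6] [ 0.8234 -0
[... 348 characters left out ...]
6] [ 0.4424 -0.2597  0.018 ] [array([392.1, 266.4]), array([37.8,  3.9]), np.float64(39.6)] [[0.472, -0.213], [0.481, -0.22], [0.413, -0.305], [0.404, -0.298]]
yellow 147 [377.4 284.5] [ 0.3891 -0.2175  0.018 ] [array([377.4, 284.5]), array([38.4,  3.8]), np.float64(39.8)] [[0.419, -0.171], [0.428, -0.178], [0.359, -0.264], [0.35, -0.257]]
yellow 95 [405.  292.4] [ 0.3686 -0.2974  0.018 ] [array([405. , 292.4]), array([ 4.6, 20.6]), np.float64(39.8)] [[0.349, -0.274], [0.396, -0.311], [0.388, -0.322], [0.341, -0.284]]
red 128 [430.4 221.5] [ 0.5636 -0.3569  0.1   ] [array([430.3, 221.8]), array([ 8.5, 14.8]), np.float64(45.0)] [[0.556, -0.333], [0.587, -0.363], [0.57, -0.38], [0.539, -0.35]]
```

View pics/crop.png

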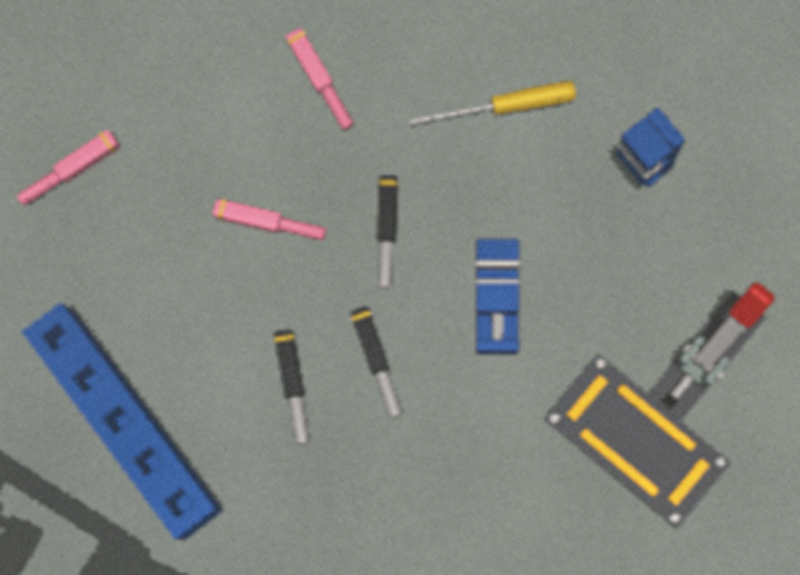

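The crop shows the vice at (498,296) lying with its fixed jaw toward the top (world +x). The black handles are at (388,230), (375,360) and (291,385), each with a yellow band at its upper end. The pink ones are clearly separate. The choice stands.

```bash
cat >> h.py <<'E'
def plan(x,y,z,yaw=None,rows=None):
    "cm in tool axes to bring the TCP to x,y,z; twist so the tool's y lies at yaw deg (mod 180)"
    s=robot.read_state(); R=Rn.from_rotvec(s["orientation"]).as_matrix()
    d=R.T@(np.array([x,y,z])-s["tool_pos"])*100
    a=np.degrees(np.arctan2(R[1,1],R[0,1])); tw=0 if yaw is None else np.radians((a-yaw+90)%180-90)
    n=rows or int(max(np.ceil(np.linalg.norm(d)/5),np.ceil(abs(tw)/.17),1))
    print("t",round(s["t"],2),"tcp",s["tool_pos"].round(4),"yaw",a.round(2),"q6",s["q"][5].round(2),"F",s["force"].round(1))
    print("delta cm",d.round(2),"twist",round(tw,3),"| rows",n,"first translate then twist; per row",(d/n).round(2),round(tw/n,3))
E
python3 - <<'E'
from h import *
plan(.575,-.071,.26,90)
E
```

```text
t 0.15 tcp [0.259  0.5408 0.2428] yaw 64.4 q6 -0.09 F [-0.3  0.5 -0.5]
delta cm [-54.93 -41.52  -1.67] twist -0.447 | rows 14 first translate then twist; per row [-3.92 -2.97 -0.12] -0.032
```

Call:
apply_moves --pt "-3.9 -3 -0.2" --pt "-3.9 -3 -0.2" --pt "-3.9 -3 -0.2" --pt "-3.9 -3 -0.2" --pt "-3.9 -3 -0.2" --pt "-3.9 -3 -0.2" --pt "-3.9 -3 -0.2" --pt "-3.9 -3 -0.2" --twist '[0,0,0,0,0,0,0,0]'

```text
t: 1.15
tool_pos: [0.4373, 0.1883, 0.2596]
orientation: [-0.696, -3.064, 0.0]
force: [1.2, 0.5, -0.0]
opening: 0.0934
gripper_force: 0.0
```

Call:
apply_moves --pt "-3.9 -3 0" --pt "-3.9 -3 0" --pt "-3.9 -3 0" --pt "-3.9 -3 0" --pt "-3.9 -3 0" --pt "-3.9 -3 0" --pt "0 0 0" --pt "0 0 0" --twist '[0,0,0,0,0,0,0,0]'

```text
t: 2.15
tool_pos: [0.5698, -0.0734, 0.2591]
orientation: [-0.697, -3.062, -0.001]
force: [0.5, 0.3, -0.4]
opening: 0.0928
gripper_force: 0.0
```

Call:
apply_moves --pt "0 0 0" --pt "0 0 0" --pt "0 0 0" --pt "0 0 0" --pt "0 0 0" --twist '[-0.15,-0.15,-0.15,0,0]'

```text
t: 2.78
tool_pos: [0.57, -0.0728, 0.2598]
orientation: [-0.001, 3.141, 0.0]
force: [-0.1, 0.0, 0.2]
opening: 0.0932
gripper_force: 0.0
```

Run:
```python
from h import *
plan(.575,-.071,.26,90)
c=robot.read_camera("wrist"); cv2.imwrite("pics/w1.png",c["frame"][:,:,::-1]); print(-c["R"].T@c["t"],c["R"].round(3),f(c))
```

```text
t 2.77 tcp [ 0.57   -0.0728  0.2598] yaw 90.05 q6 -1.79 F [-0.1  0.   0.2]
delta cm [-0.5   0.18 -0.02] twist 0.001 | rows 1 first translate then twist; per row [-0.5   0.18 -0.02] 0.001
[ 0.50052055 -0.07273977  0.40057058] [[-0.001  1.    -0.   ]
 [ 0.968  0.001  0.25 ]
 [ 0.25   0.    -0.968]] 335.624645974004
```

View pics/w1.png

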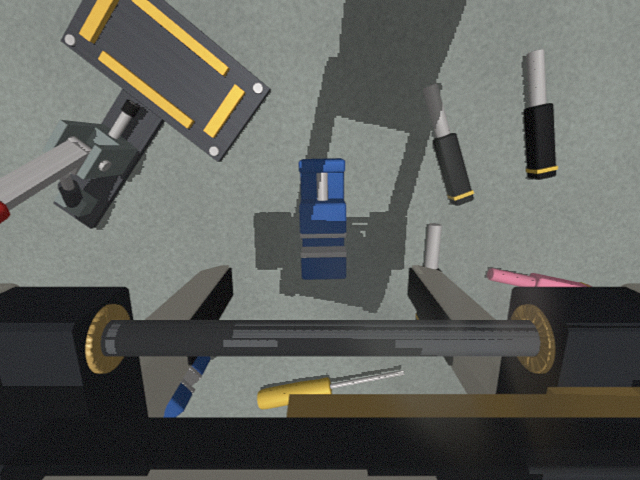

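The wrist view shows the vice at about (323,218) between the fingers, with its fixed jaw at the bottom end (row 278). The fixture is at upper left and the handles at (540,115), (450,150) and (432,245).

Run:
```python
from h import *
c=robot.read_camera("wrist"); H=hsv(c); h,s,v=H[...,0],H[...,1],H[...,2]
m=(h>100)&(h<125)&(s>90); m[:140]=0;m[300:]=0;m[:,:270]=0;m[:,380:]=0
ys,xs=np.nonzero(m); print(ys.min(),ys.max())
for r in range(205,278,8):
    k=np.nonzero(m[r])[0]; 
    if len(k): print(r,k.min(),k.max()+1, ray(c,[[k.min(),r],[k.max()+1,r]],.054)[:,:2].round(4).tolist())
print("front",ray(c,[323,ys.max()+1],.054),"rear z.04,0",ray(c,[323,ys.min()],.04),ray(c,[323,ys.min()],.0))
print("col323",[(r,c["frame"][r,312].tolist()) for r in range(154,282,2)])
# yellow rails
m=(h>15)&(h<35)&(s>140);m[280:]=0;m[:,300:]=0
P=[ray(c,ce,.018)[0][:2] for a,ce,_ in comps(m,60)];print(np.round(P,4),[a for a,_,_ in comps(m,60)])
t=robot.read_camera("top");H=hsv(t);h,s,v=H[...,0],H[...,1],H[...,2]
```

```text
158 279
205 300 346 [[0.5594, -0.0937], [0.5594, -0.0457]]
213 300 346 [[0.5679, -0.0938], [0.5679, -0.0455]]
221 300 346 [[0.5765, -0.0939], [0.5765, -0.0453]]
229 300 346 [[0.5852, -0.0941], [0.5852, -0.0452]]
245 303 344 [[0.6029, -0.0911], [0.6029, -0.047]]
261 301 346 [[0.6211, -0.0935], [0.621, -0.0444]]
269 302 346 [[0.6304, -0.0925], [0.6303, -0.0442]]
277 302 345 [[0.6397, -0.0926], [0.6397, -0.0451]]
front [[ 0.64324458 -0.06941033  0.054     ]] rear z.04,0 [[ 0.51196787 -0.06974391  0.04      ]] [[ 5.13232717e-01 -6.93876824e-02  5.55111512e-17]]
col323 [(154, [76, 81, 80]), (156, [75, 78, 75]), (158, [61, 67, 73]), (160, [34, 50, 84]), (162, [32, 52, 85]), (164, [35, 49, 83]), (166, [36, 55, 86]), (168, [38, 55, 85]), (170, [30, 48, 83]), (172, [26, 45, 75]), (174, [29, 47, 77]), (176, [37, 55, 86]), (178, [39, 60, 85]), (180, [40, 56, 89]), (182, [34, 50, 82]), (184, [30, 51, 83]), (186, [37, 54, 84]), (188, [39, 54, 80]), (190, [38, 52, 82]), (192, [37, 51, 82]), (194, [33, 49, 79]), (196, [38, 53, 82]), (198, [36, 51, 80]), (200, [39, 51, 76]), (202, [40, 51, 76]), (20
[... 266 characters left out ...]
0, 89]), (230, [45, 59, 89]), (232, [36, 52, 83]), (234, [90, 91, 97]), (236, [103, 101, 101]), (238, [54, 64, 86]), (240, [38, 53, 84]), (242, [37, 55, 81]), (244, [38, 50, 79]), (246, [64, 71, 86]), (248, [92, 91, 91]), (250, [85, 83, 83]), (252, [84, 85, 85]), (254, [106, 102, 103]), (256, [96, 94, 94]), (258, [39, 49, 79]), (260, [34, 50, 77]), (262, [36, 55, 82]), (264, [34, 51, 78]), (266, [41, 57, 84]), (268, [49, 59, 89]), (270, [38, 55, 83]), (272, [42, 58, 84]), (274, [43, 58, 84]), (276, [39, 55, 82]), (278, [38, 53, 79]), (280, [78, 80, 73])]
[[ 0.3758 -0.2979]
 [ 0.3906 -0.2139]
 [ 0.4416 -0.2579]
 [ 0.4633 -0.1759]] [np.int32(834), np.int32(1145), np.int32(1167), np.int32(745)]
```

Call:
apply_moves --pt "-0.4 0.3 4" --pt "0 0 4" --pt "0 0 4" --pt "0 0 4" --pt "0 0 3" --pt "0 0 2.5" --pt "0 0 0" --pt "0 0 0" --twist '[-0.02,0,0,0,0,0,0,0]'

```text
t: 3.92
tool_pos: [0.5748, -0.0707, 0.0457]
orientation: [-0.036, 3.14, -0.0]
force: [-0.0, 0.1, 1.2]
opening: 0.0932
gripper_force: 0.0
```

Call:
apply_moves --pt "0 0 0" --pt "0 0 0" --pt "0 0 0" --pt "0 0 0" --pt "0 0 0" --pt "0 0 0" --pt "0 0 0" --pt "0 0 0" --twist '[0,0,0,0,0,0,0,0]' --gripper 3 --squeeze 45

```text
t: 4.92
tool_pos: [0.5741, -0.0704, 0.0447]
orientation: [0.036, -3.141, -0.0]
force: [-0.7, 1.2, 2.4]
opening: 0.05
gripper_force: 45.0
```

Call:
apply_moves --pt "0 0 -1" --pt "0 0 -2" --pt "0 0 -2" --pt "0 0 -2" --pt "0 0 0" --pt "0 0 0" --twist '[0,0,0,0,0,0]'

```text
t: 5.68
tool_pos: [0.5739, -0.0705, 0.1144]
orientation: [0.037, -3.141, -0.0]
force: [-1.3, 1.2, -5.9]
opening: 0.0499
gripper_force: 45.0
```

Run:
```python
from h import *
s=robot.read_state();print(s["opening"],s["gripper_force"])
plan(.416,-.237,.15,-38.4)
```

```text
0.04987710122221414 44.997392892837524
t 5.67 tcp [ 0.5739 -0.0705  0.1144] yaw 91.33 q6 -1.8 F [-1.3  1.2 -5.9]
delta cm [ 16.18 -16.28  -3.56] twist -0.877 | rows 6 first translate then twist; per row [ 2.7  -2.71 -0.59] -0.146
```

Call:
apply_moves --pt "0 0 0" --pt "0 0 0" --pt "0 0 0" --pt "0 0 0" --pt "0 0 0" --pt "0 0 0" --pt "0 0 0" --pt "0 0 0" --twist '[0.16,0.16,0.16,0.16,0.16,0.16,0.16,0.16]'

```text
t: 6.68
tool_pos: [0.5732, -0.0703, 0.1131]
orientation: [-1.852, -2.535, 0.002]
force: [-0.9, -0.4, -6.3]
opening: 0.0499
gripper_force: 45.0
```

Call:
apply_moves --pt "0 0 0" --pt "0 0 0" --pt "0 0 0" --pt "0 0 0" --pt "0 0 0" --pt "0 0 0" --pt "0 0 0" --pt "0 0 0" --twist '[0.16,0.16,0.16,0.16,0.16,0.16,0,0]'

```text
t: 7.68
tool_pos: [0.5737, -0.0704, 0.1139]
orientation: [-2.808, -1.406, 0.001]
force: [0.4, -0.6, -5.5]
opening: 0.0495
gripper_force: 45.0
```

Run:
```python
from h import *
s=robot.read_state();print(s["opening"],s["gripper_force"])
plan(.416,-.237,.11,-38.4)
```

```text
0.04948542651144254 44.99766826629639
t 7.67 tcp [ 0.5737 -0.0704  0.1139] yaw -36.81 q6 0.43 F [ 0.4 -0.6 -5.5]
delta cm [-22.78  -2.65   0.4 ] twist 0.028 | rows 5 first translate then twist; per row [-4.56 -0.53  0.08] 0.006
```

Call:
apply_moves --pt "-4 -0.5 0" --pt "-4 -0.5 0" --pt "-4 -0.5 0" --pt "-4 -0.5 0" --pt "-3 -0.5 0" --pt "0 0 0" --pt "0 0 0" --twist '[0.03,0,0,0,0,0,0]'

```text
t: 8.55
tool_pos: [0.4369, -0.2039, 0.1148]
orientation: [2.832, 1.36, 0.001]
force: [-1.1, 0.1, -5.0]
opening: 0.0493
gripper_force: 45.0
```

Run:
```python
from h import *
plan(.4182,-.234,.11,-38.4)
c=robot.read_camera("wrist"); cv2.imwrite("pics/w2.png",c["frame"][:,:,::-1])
H=hsv(c); h,s,v=H[...,0],H[...,1],H[...,2]
m=(h>15)&(h<35)&(s>140);m[300:]=0
for a,ce,mm in comps(m,60):
  r=rect(mm);print(a,ce.round(1),ray(c,ce,.018)[0][:2].round(4), ray(c,cv2.boxPoints(r),.018)[:,:2].round(4).tolist())
```

```text
t 8.55 tcp [ 0.4369 -0.2039  0.1148] yaw -38.68 q6 0.13 F [-1.1  0.1 -5. ]
delta cm [-3.52  0.42  0.48] twist -0.005 | rows 1 first translate then twist; per row [-3.52  0.42  0.48] -0.005
460 [373.4 240.2] [ 0.4686 -0.2264] [[0.4751, -0.2112], [0.4813, -0.2161], [0.461, -0.244], [0.4545, -0.2388]]
```

View pics/w2.png

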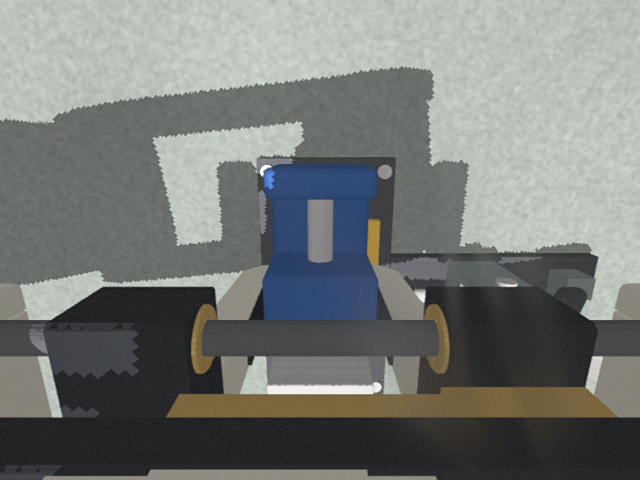

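Wrist view: the held vice is centred at column 320 with its end block at row 180. It covers the nest, and only part of the right rail, at (373,240), and two bolts show. I refine the nest centre from the first scene picture.

Run:
```python
from h import *
for n in("scene","top"):
    c=robot.read_camera(n); c["frame"]=cv2.imread(f"pics/{n}0.png")[:,:,::-1].copy()
    H=hsv(c); h,s,v=H[...,0],H[...,1],H[...,2]
    m=(h>14)&(h<35)&(s>130)
    if n=="scene": m[:195]=0;m[255:]=0;m[:,:280]=0;m[:,350:]=0
    else: m[:240]=0;m[320:]=0;m[:,:340]=0;m[:,440:]=0
    k,_=cv2.findContours(m.astype(np.uint8),cv2.RETR_EXTERNAL,cv2.CHAIN_APPROX_NONE)
    P=np.vstack([x[:,0] for x in k]); X=ray(c,P,.018)[:,:2].astype(np.float32)
    r=cv2.minAreaRect(X*1000); print(n,r)
    # outer extents of rail frame along fixture axes
    a=np.radians(51.6);ux=np.array([np.cos(a),np.sin(a)]);uy=np.array([-ux[1],ux[0]])
    p=np.c_[X@ux,X@uy]; lo,hi=p.min(0),p.max(0); ce=(lo+hi)/2; print((hi-lo).round(4),(ce[0]*ux+ce[1]*uy).round(4))
```

```text
scene ((421.65655517578125, -230.30921936035156), (174.8718719482422, 80.91307067871094), 49.99011993408203)
[0.1758 0.0814] [ 0.4216 -0.2301]
top ((416.05303955078125, -238.23828125), (165.40921020507812, 79.62606048583984), 51.36033630371094)
[0.1654 0.0799] [ 0.416  -0.2382]
```

Call:
apply_moves --pt "-1.7 0.2 0" --pt "-1.7 0.2 0" --pt "0 0 1.5" --pt "0 0 1.5" --pt "0 0 0.5" --pt "0 0 0" --pt "0 0 0" --twist '[0,0,0,0,0,0,0]'

```text
t: 9.57
tool_pos: [0.4189, -0.233, 0.08]
orientation: [2.832, 1.359, 0.0]
force: [0.6, -0.2, -6.1]
opening: 0.0494
gripper_force: 45.0
```

Run:
```python
from h import *
plan(.4189,-.2335,.055,-38.4)
c=robot.read_camera("scene"); cv2.imwrite("pics/s3.png",cv2.resize(c["frame"][150:280,200:370,::-1],None,fx=4,fy=4,interpolation=cv2.INTER_CUBIC))
```

```text
t 9.57 tcp [ 0.4189 -0.233   0.08  ] yaw -38.71 q6 0.06 F [ 0.6 -0.2 -6.1]
delta cm [-0.03  0.03  2.5 ] twist -0.005 | rows 1 first translate then twist; per row [-0.03  0.03  2.5 ] -0.005
```

View pics/s3.png

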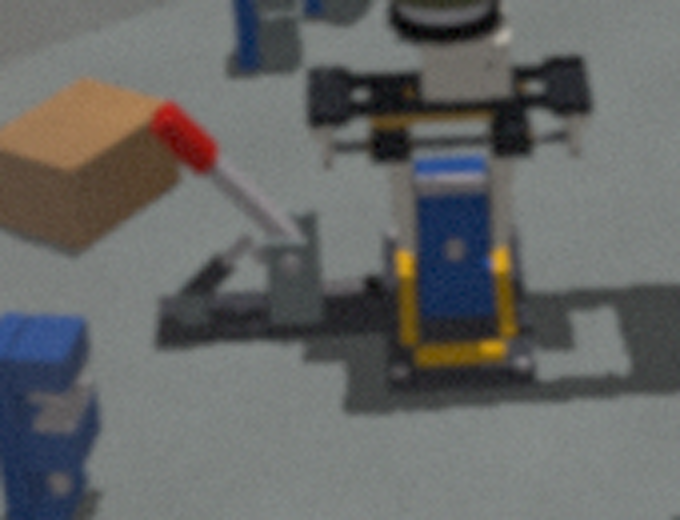

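The crop shows the vice hanging centred between the yellow rails (columns 415–492) just above the nest, so I lower it slowly.

Call:
apply_moves --pt "0 0 0.6" --pt "0 0 0.5" --pt "0 0 0.4" --pt "0 0 0" --pt "0 0 0" --twist '[-0.005,0,0,0,0]'

```text
t: 10.25
tool_pos: [0.4185, -0.2331, 0.0647]
orientation: [2.829, 1.366, -0.0]
force: [0.5, -0.9, -5.6]
opening: 0.0498
gripper_force: 45.0
```

Call:
apply_moves --pt "0 0 0.4" --pt "0 0 0.3" --pt "0 0 0.2" --pt "0 0 0" --pt "0 0 0" --twist '[0,0,0,0,0]'

```text
t: 10.88
tool_pos: [0.4185, -0.233, 0.0557]
orientation: [2.829, 1.366, 0.0]
force: [-0.7, -0.0, -5.8]
opening: 0.0497
gripper_force: 45.0
```

Call:
apply_moves --pt "0 0 0.1" --pt "0 0 0.05" --pt "0 0 0" --pt "0 0 0" --twist '[0,0,0,0]'

```text
t: 11.38
tool_pos: [0.4186, -0.2331, 0.0546]
orientation: [2.829, 1.366, 0.0]
force: [-4.0, 2.0, 4.7]
opening: 0.0498
gripper_force: 45.0
```

Call:
apply_moves --pt "0 0 0" --pt "0 0 0" --pt "0 0 0" --pt "0 0 0" --pt "0 0 -2" --pt "0 0 -4" --pt "0 0 -5" --pt "0 0 -5" --twist '[0,0,0,0,0,0,0,0]' --gripper 7.5

```text
t: 12.38
tool_pos: [0.4182, -0.2329, 0.2155]
orientation: [-2.829, -1.366, 0.0]
force: [0.6, -0.4, -0.7]
opening: 0.075
gripper_force: 0.0
```

Call:
apply_moves --pt "0 0 -4" --pt "0 0 -2" --pt "0 0 0" --pt "0 0 0" --twist '[0,0,0,0]'

```text
t: 12.88
tool_pos: [0.4178, -0.2326, 0.2719]
orientation: [-2.827, -1.365, 0.002]
force: [0.6, -0.4, 0.4]
opening: 0.0748
gripper_force: 0.0
```

Run:
```python
from h import *
plan(.4189,-.2335,.055,-38.4)
c=robot.read_camera("wrist"); cv2.imwrite("pics/w4.png",c["frame"][:,:,::-1])
H=hsv(c); h,s,v=H[...,0],H[...,1],H[...,2]
m=((h<6)|(h>174))&(s>170)
for a,ce,mm in comps(m,60): print("red",a,ce,[ray(c,ce,z)[0].round(3) for z in(.14,.15)])
```

```text
t 12.88 tcp [ 0.4178 -0.2326  0.2719] yaw -38.45 q6 0.06 F [ 0.6 -0.4  0.4]
delta cm [-0.    0.21 21.69] twist -0.001 | rows 5 first translate then twist; per row [-0.    0.04  4.34] -0.0
red 2404 [544.29159734 239.90599002] [array([ 0.561, -0.355,  0.14 ]), array([ 0.557, -0.349,  0.15 ])]
```

View pics/w4.png

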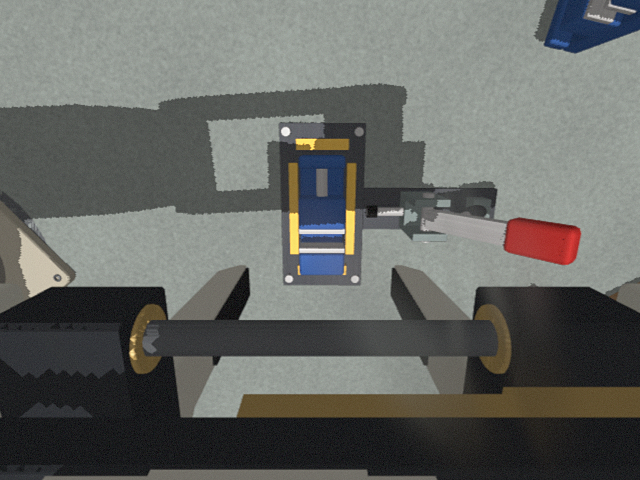

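The wrist view shows the vice sitting flat in the nest between the yellow rails, at (322,215). The lever pad is raised at (544,240). Lever next.

Call:
apply_moves --pt "-0.2 4 0" --pt "-0.2 4 0" --pt "0 4 0" --pt "0 4 0" --pt "0 0.7 0" --pt "0 0 0" --pt "0 0 0" --pt "0 0 0" --twist '[0,0,0,0,0,-0.16,-0.16,-0.16]' --gripper 0

```text
t: 13.92
tool_pos: [0.5459, -0.3392, 0.2727]
orientation: [-2.416, -2.005, 0.001]
force: [-0.0, -1.2, -0.3]
opening: 0.0018
gripper_force: 0.0
```

Call:
apply_moves --pt "0 0 0" --pt "0 0 0" --pt "0 0 0" --pt "0 0 0" --pt "0 0 0" --pt "0 0 0" --pt "0 0 0" --pt "0 0 0" --twist '[-0.16,-0.16,-0.16,-0.16,-0.16,-0.16,-0.13,0]'

```text
t: 14.92
tool_pos: [0.546, -0.3393, 0.2731]
orientation: [-1.036, -2.964, -0.001]
force: [-0.4, 0.1, 0.7]
opening: 0.0004
gripper_force: 0.0
```

Run:
```python
from h import *
plan(.5463,-.3395,.20,51.6)
print(robot.read_state()["opening"])
```

```text
t 14.93 tcp [ 0.546  -0.3393  0.2731] yaw 51.47 q6 -1.53 F [-0.4  0.1  0.7]
delta cm [-0.05  0.    7.31] twist -0.002 | rows 2 first translate then twist; per row [-0.02  0.    3.65] -0.001
0.00035563661780731843
```

Call:
apply_moves --pt "0 0 3" --pt "0 0 3" --pt "0 0 2" --pt "0 0 0" --pt "0 0 0" --twist '[0,0,0,0,0]'

```text
t: 15.55
tool_pos: [0.5472, -0.3403, 0.1954]
orientation: [1.036, 2.964, -0.001]
force: [0.1, 0.8, 0.2]
opening: 0.0005
gripper_force: 0.0
```

Call:
apply_moves --pt "-0.6 0 0.8" --pt "-0.6 0 0.7" --pt "-0.6 0 0.6" --pt "-0.6 0 0.6" --pt "-0.5 0 0.6" --pt "-0.5 0 0.6" --pt "0 0 0" --pt "0 0 0" --twist '[0,0,0,0,0,0,0,0]'

```text
t: 16.55
tool_pos: [0.5745, -0.362, 0.1568]
orientation: [1.035, 2.963, -0.001]
force: [-1.5, 0.3, 6.2]
opening: 0.0005
gripper_force: 2.6
```

Call:
apply_moves --pt "-0.4 0 0.7" --pt "-0.4 0 0.7" --pt "-0.4 0 0.8" --pt "-0.3 0 0.8" --pt "-0.2 0 0.8" --pt "-0.1 0 0.7" --pt "0 0 0" --pt "0 0 0" --twist '[0,0,0,0,0,0,0,0]'

```text
t: 17.55
tool_pos: [0.5875, -0.3724, 0.1102]
orientation: [1.036, 2.966, -0.0]
force: [-0.5, 1.0, -0.2]
opening: 0.0004
gripper_force: 0.0
```

Call:
apply_moves --pt "0 0 0.5" --pt "0 0 0" --pt "0 0 0" --twist '[0,0,0]'

```text
t: 17.92
tool_pos: [0.5874, -0.3723, 0.1052]
orientation: [-1.035, -2.966, 0.0]
force: [0.1, -0.9, 0.4]
opening: 0.0007
gripper_force: 0.2
```

Call:
apply_moves --pt "0 0 -4" --pt "0 0 -4" --pt "0 0 -4" --pt "0 0 -4" --pt "0 0 -3" --pt "0 0 0" --twist '[0,0,0,0,0,0]'

```text
t: 18.68
tool_pos: [0.5885, -0.3731, 0.2991]
orientation: [1.034, 2.961, -0.003]
force: [0.2, 0.1, 0.4]
opening: 0.0004
gripper_force: 0.0
```

Run:
```python
from h import *
plan(.60,.07,.30,90)
c=robot.read_camera("top");cv2.imwrite("pics/t5.png",cv2.resize(c["frame"][150:330,200:460,::-1],None,fx=3,fy=3))
```

```text
t 18.68 tcp [ 0.5885 -0.3731  0.2991] yaw 51.51 q6 -1.54 F [0.2 0.1 0.4]
delta cm [26.68 35.4  -0.24] twist -0.672 | rows 9 first translate then twist; per row [ 2.96  3.93 -0.03] -0.075
```

View pics/t5.png

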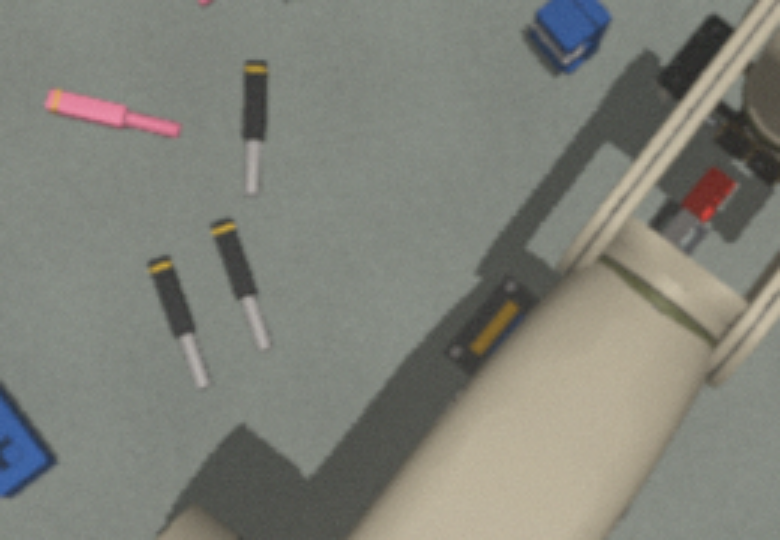

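The top crop shows the red pad at (710,193), shifted outward and lying level, so the lever is down. The handles are at (255,125), (240,285) and (178,320). The left one has turned slightly, likely a knock.

Call:
apply_moves --pt "2.7 3.5 0" --pt "2.7 3.5 0" --pt "2.7 3.5 0" --pt "2.7 3.5 0" --pt "2.7 3.5 0" --pt "2.7 3.5 0" --pt "2.7 3.5 0" --pt "2.7 3.5 0" --twist '[0,0,0,0,0,0,0,0]' --gripper 4

```text
t: 19.73
tool_pos: [0.5916, -0.0172, 0.2926]
orientation: [-1.034, -2.963, 0.001]
force: [0.4, -0.8, -0.1]
opening: 0.0403
gripper_force: 0.0
```

Call:
apply_moves --pt "2.7 3.5 0" --pt "2.7 3.5 0" --pt "0 0 0" --pt "0 0 0" --pt "0 0 0" --pt "0 0 0" --pt "0 0 0" --pt "0 0 0" --twist '[0,0,-0.17,-0.17,-0.17,-0.16,0,0]'

```text
t: 20.72
tool_pos: [0.5935, 0.0696, 0.2939]
orientation: [-0.009, -3.14, 0.0]
force: [0.0, 0.5, -0.5]
opening: 0.04
gripper_force: 0.0
```

```bash
cat >> h.py <<'E'
def handles(name="wrist",dbg=None):
    c=robot.read_camera(name); H=hsv(c); h,s,v=H[...,0],H[...,1],H[...,2]
    if dbg: cv2.imwrite(dbg,c["frame"][:,:,::-1])
    m=(h>15)&(h<35)&(s>120)
    dark=cv2.morphologyEx(((v<55)&(s<90)).astype(np.uint8),cv2.MORPH_OPEN,np.ones((3,3)))
    out=[]
    for a,ce,mm in comps(dark,40):
        if name=="wrist" and ce[1]>300: continue
        r=rect(mm); L=np.array(sorted(r[1])); P=ray(c,cv2.boxPoints(r),.022); 
        d=np.linalg.norm(np.diff(P[:3],axis=0),axis=1)
        if not(.04<d.max()<.1 and .012<d.min()<.04): continue
        e=P[1]-P[0] if d[0]>d[1] else P[2]-P[1]
        out.append((ce.round(0).tolist(),ray(c,ce,.018)[0][:2].round(4).tolist(),"axis deg",round(np.degrees(np.arctan2(e[1],e[0])),1),d.round(3).tolist()))
    return out,c
E
python3 - <<'E'
from h import *
o,c=handles("wrist","pics/w6.png")
for x in o: print(x)
h,s,v=np.moveaxis(hsv(c),2,0)
for a,ce,_ in comps((h>15)&(h<35)&(s>120),8): print("yel",a,ce.round(),ray(c,ce,.022)[0].round(4))
plan(.6,.07,.3,90)
E
```

```text
([28.0, 92.0], [0.4605, -0.268], 'axis deg', np.float64(-10.4), [0.024, 0.049])
([376.0, 107.0], [0.479, 0.1359], 'axis deg', np.float64(20.8), [0.021, 0.066])
([316.0, 268.0], [0.6774, 0.0635], 'axis deg', np.float64(-0.2), [0.019, 0.068])
yel 979 [70. 29.] [ 0.3967 -0.2043  0.022 ]
yel 815 [108.  94.] [ 0.464  -0.1725  0.022 ]
yel 424 [56. 92.] [ 0.4609 -0.2324  0.022 ]
yel 96 [386. 139.] [0.5148 0.1482 0.022 ]
yel 72 [337. 172.] [0.553  0.0901 0.022 ]
yel 51 [466. 267.] [0.6765 0.259  0.022 ]
yel 60 [316. 295.] [0.7141 0.0633 0.022 ]
yel 648 [224. 338.] [ 0.778  -0.0643  0.022 ]
yel 8 [559. 315.] [0.7458 0.3928 0.022 ]
yel 1319 [490. 403.] [0.8862 0.3156 0.022 ]
yel 9 [447. 392.] [0.8671 0.252  0.022 ]
yel 26 [462. 396.] [0.8746 0.2745 0.022 ]
yel 4968 [266. 406.] [ 0.8895 -0.0102  0.022 ]
yel 144 [577. 410.] [0.8992 0.4447 0.022 ]
yel 10 [473. 400.] [0.881  0.2904 0.022 ]
yel 22 [441. 407.] [0.8929 0.2447 0.022 ]
yel 34 [441. 413.] [0.904  0.2463 0.022 ]
t 20.77 tcp [0.5937 0.0696 0.2942] yaw 89.72 q6 -1.53 F [ 0.5  0.6 -0.4]
delta cm [-0.63  0.04 -0.58] twist -0.005 | rows 1 first translate then twist; per row [-0.63  0.04 -0.58] -0.005
```

View pics/w6.png

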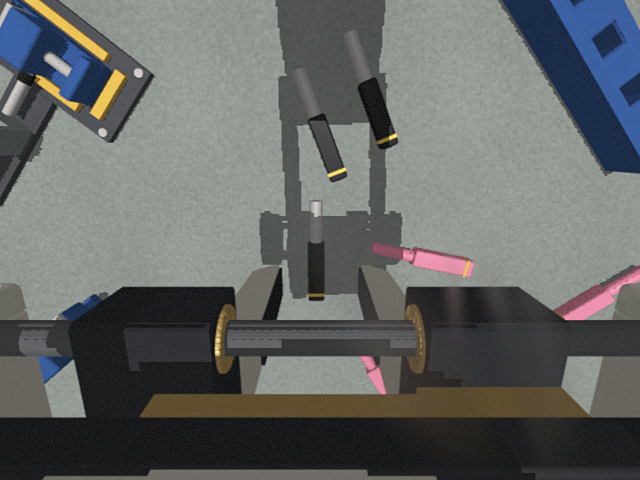

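The wrist view shows handle B straight at (316,268), its yellow end nearest the gripper, and the other two at (325,148) and (376,107). The pink one is close by at (420,258). I take B first, gripping near its banded end so that it can swing down.

Call:
apply_moves --pt "-4 -0.2 3" --pt "-4 -0.2 3" --pt "-3.5 -0.2 3" --pt "0 0 4" --pt "0 0 4" --pt "0 0 3" --pt "0 0 2" --pt "0 0 0" --twist '[0,0,0,0,0,0,0,0]'

```text
t: 21.78
tool_pos: [0.7076, 0.0634, 0.073]
orientation: [-0.004, -3.138, 0.0]
force: [0.4, 0.4, 0.2]
opening: 0.04
gripper_force: 0.0
```

Run:
```python
from h import *
plan(.709,.0634,.028,90)
c=robot.read_camera("wrist"); cv2.imwrite("pics/w7.png",c["frame"][:,:,::-1])
h,s,v=np.moveaxis(hsv(c),2,0)
for a,ce,_ in comps((h>15)&(h<35)&(s>120),8):
  if ce[1]<390:print("yel",a,ce.round(),ray(c,ce,.022)[0].round(4))
```

```text
t 21.77 tcp [0.7076 0.0634 0.073 ] yaw 89.85 q6 -1.55 F [0.4 0.4 0.2]
delta cm [-0.15  0.    4.5 ] twist -0.003 | rows 1 first translate then twist; per row [-0.15  0.    4.5 ] -0.003
yel 258 [320. 276.] [0.7146 0.0633 0.022 ]
yel 634 [224. 338.] [0.7567 0.0015 0.022 ]
yel 8 [408. 309.] [0.7362 0.1188 0.022 ]
yel 50 [418. 318.] [0.7428 0.1254 0.022 ]
yel 14 [421. 358.] [0.7715 0.1294 0.022 ]
```

View pics/w7.png

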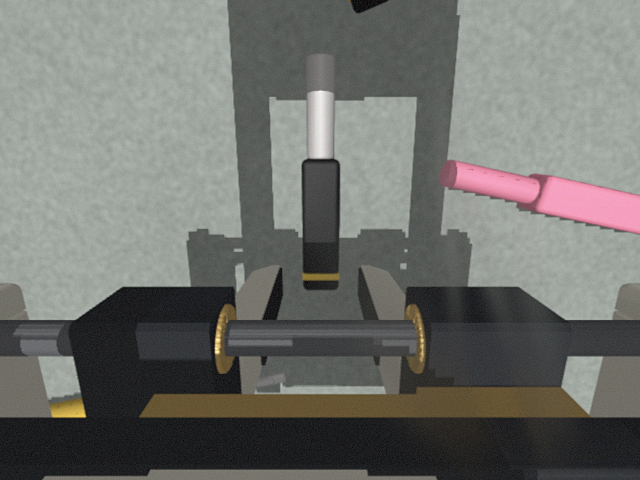

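The handle is centred between the fingers at (320,225), with its band at (320,276). Down and grip lightly.

Call:
apply_moves --pt "-0.1 0 2" --pt "0 0 1.5" --pt "0 0 0.9" --pt "0 0 0" --pt "0 0 0" --twist '[0,0,0,0,0]'

```text
t: 22.45
tool_pos: [0.7103, 0.0634, 0.0316]
orientation: [0.003, 3.141, -0.0]
force: [-0.1, 0.7, 0.3]
opening: 0.0402
gripper_force: 0.0
```

Call:
apply_moves --pt "0 0 0" --pt "0 0 0" --pt "0 0 0" --pt "0 0 0" --pt "0 0 0" --pt "0 0 0" --twist '[0,0,0,0,0,0]' --gripper 1.5 --squeeze 4

```text
t: 23.2
tool_pos: [0.7103, 0.0635, 0.0317]
orientation: [0.003, 3.141, 0.0]
force: [-0.5, 1.0, 4.7]
opening: 0.0217
gripper_force: 4.0
```

Call:
apply_moves --pt "0 0 -1" --pt "0 0 -1" --pt "0 0 -1" --pt "0 0 -1" --pt "0 0 -1" --pt "0 0 -1" --pt "0 0 0" --pt "0 0 0" --twist '[0,0,0,0,0,0,0,0]'

```text
t: 24.2
tool_pos: [0.7101, 0.0634, 0.0912]
orientation: [0.003, 3.141, -0.0]
force: [1.1, 0.0, 0.3]
opening: 0.022
gripper_force: 4.0
```

Run:
```python
from h import *
plan(.709,.0634,.16,90)
c=robot.read_camera("wrist")["frame"][:330,:,::-1]; d=robot.read_camera("scene")["frame"][200:365,160:480,::-1]
cv2.imwrite("pics/w8.png",np.vstack([cv2.resize(c,(560,289)),cv2.resize(d,(560,289))]))
```

```text
t 24.2 tcp [0.7101 0.0634 0.0912] yaw 89.9 q6 -1.55 F [1.1 0.  0.3]
delta cm [ 0.11 -0.   -6.88] twist -0.002 | rows 2 first translate then twist; per row [ 0.06 -0.   -3.44] -0.001
```

View pics/w8.png

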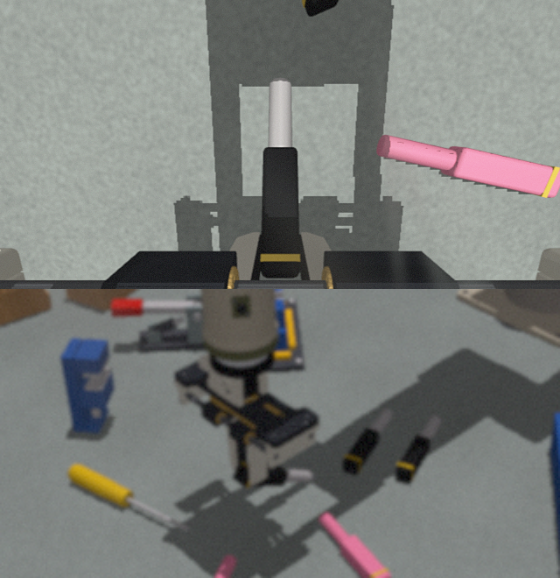

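The handle is held lightly near its band and tilting down, with the shank at (280,110) of the upper view. I keep lifting so it swings free, and measure the tilt numerically.

Call:
apply_moves --pt "0 0 -1.5" --pt "0 0 -1.5" --pt "0 0 -1.5" --pt "0 0 -1.5" --pt "0 0 -1.5" --pt "0 0 -1.5" --pt "0 0 0" --pt "0 0 0" --twist '[0,0,0,0,0,0,0,0]'

```text
t: 25.3
tool_pos: [0.7097, 0.0635, 0.1806]
orientation: [-0.003, -3.141, -0.0]
force: [-0.4, -1.0, -1.1]
opening: 0.0219
gripper_force: 4.0
```

```bash
cat >> h.py <<'E'
def tilt(L=.125,save=None):
    "angle below level of the held handle, from the column profile in the wrist view"
    s=robot.read_state(); R=Rn.from_rotvec(s["orientation"]).as_matrix(); c=robot.read_camera("wrist")
    if save: cv2.imwrite(save,c["frame"][:,:,::-1])
    P=s["tool_pos"]+R[:,2]*.017
    fr=c["frame"].astype(int); prof=fr[:,314:326].mean(1).round()
    print("opening",s["opening"].round(4),"gf",s["gripper_force"],"tcp",s["tool_pos"].round(4),"F",s["force"].round(1))
    print("profile",[(r,prof[r].astype(int).tolist()) for r in range(0,300,8)])
    for th in range(0,131,10):
        a=np.radians(th); d=np.cos(a)*R[:,0]+np.sin(a)*R[:,2]
        q=proj(c,[P+d*L,P+d*(L-.055),P-d*.010]); print(th,"tip row",q[0].round(0),"shoulder",q[1].round(0)[1],"end",q[2].round()[1])
E
python3 -c "
from h import *
tilt(save='pics/w9.png')"
```

```text
Traceback (most recent call last):
  File "h.py", line 46, in tilt
    print("opening",s["opening"].round(4),"gf",s["gripper_force"],"tcp",s["tool_pos"].round(4),"F",s["force"].round(1))
                    ^^^^^^^^^^^^^^^^^^
AttributeError: 'float' object has no attribute 'round'
```

```bash
sed -i 's/s\["opening"\].round(4)/round(s["opening"],4)/' h.py; python3 -c "
from h import *
tilt(save='pics/w9.png')"
```

```text
opening 0.0218 gf 4.000038877129555 tcp [0.7095 0.0634 0.1801] F [ 0.  -0.  -1.7]
profile [(0, [67, 70, 67]), (8, [85, 89, 85]), (16, [86, 89, 86]), (24, [86, 90, 86]), (32, [84, 87, 84]), (40, [86, 90, 86]), (48, [86, 89, 86]), (56, [86, 90, 87]), (64, [85, 89, 85]), (72, [88, 92, 89]), (80, [85, 88, 85]), (88, [86, 89, 86]), (96, [87, 91, 87]), (104, [87, 90, 86]), (112, [161, 168, 160]), (120, [156, 164, 156]), (128, [157, 164, 158]), (136, [170, 167, 166]), (144, [170, 169, 167]), (152, [171, 168, 168]), (160, [171, 168, 167]), (168, [174, 171, 169]), (176, [172, 169, 167]), (184, [173, 170, 169]), (192, [37, 37, 37]), (200, [38, 38, 38]), (208, [38, 38, 38]), (216, [43, 42, 42]), (224, [42, 43, 42]), (232, [41, 42, 42]), (240, [40, 41, 41]), (248, [35, 35, 35]), (256, [34, 35, 33]), (264, [34, 34, 33]), (272, [32, 32, 31]), (280, [31, 30, 30]), (288, [130, 109, 51]), (296, [26, 25, 25])]
0 tip row [320.   8.] shoulder 146.0 end 306.0
10 tip row [320.  31.] shoulder 148.0 end 308.0
20 tip row [320.  55.] shoulder 154.0 end 308.0
30 tip row [320.  81.] shoulder 163.0 end 308.0
40 tip row [320. 106.] shoulder 174.0 end 308.0
50 tip row [320. 131.] shoulder 187.0 end 307.0
60 tip row [320. 156.] shoulder 201.0 end 305.0
70 tip row [320. 181.] shoulder 216.0 end 303.0
80 tip row [320. 205.] shoulder 232.0 end 300.0
90 tip row [320. 229.] shoulder 248.0 end 297.0
100 tip row [320. 254.] shoulder 265.0 end 293.0
110 tip row [320. 279.] shoulder 282.0 end 290.0
120 tip row [320. 304.] shoulder 299.0 end 286.0
130 tip row [320. 330.] shoulder 317.0 end 282.0
```

The tilt is about 51° and held by friction. I slacken to 3 N and jerk gently upwards to let it swing further.

Call:
apply_moves --pt "0 0 0" --pt "0 0 -3" --pt "0 0 2" --pt "0 0 -3" --pt "0 0 2" --pt "0 0 -3" --pt "0 0 2" --pt "0 0 0" --twist '[0,0,0,0,0,0,0,0]' --squeeze 3

```text
t: 26.4
tool_pos: [0.7082, 0.0634, 0.2066]
orientation: [-0.003, -3.136, 0.0]
force: [0.1, 1.3, -2.7]
opening: 0.0221
gripper_force: 3.0
```

```bash
cat >> h.py <<'E'
def tilt2(L=.125):
    s=robot.read_state(); R=Rn.from_rotvec(s["orientation"]).as_matrix(); c=robot.read_camera("wrist")
    P=s["tool_pos"]+R[:,2]*.017
    p=c["frame"][:,314:326].astype(int).mean((1,2)); dk=np.nonzero(p[:290]<65)[0]
    # shoulder: top of the dark run ending near row 280
    r=280
    while r>0 and p[r-1]<65: r-=1
    th=np.arange(0,131); sh=[proj(c,P+(np.cos(np.radians(a))*R[:,0]+np.sin(np.radians(a))*R[:,2])*(L-.055))[0,1] for a in th]
    print("opening",round(s["opening"],4),"gf",round(s["gripper_force"],1),"tcp",s["tool_pos"].round(4),"F",s["force"].round(1),"shoulder row",r,"tilt",th[np.argmin(abs(np.array(sh)-r))], "above:",p[max(r-60,0):r:6].round().astype(int).tolist())
E
python3 -c "
from h import *
tilt2()"
```

```text
opening 0.0221 gf 3.0 tcp [0.7082 0.0634 0.2066] F [ 0.1  1.3 -2.7] shoulder row 219 tilt 72 above: [153, 154, 150, 154, 156, 137, 133, 134, 134, 133]
```

Call:
apply_moves --pt "0 0 -4" --pt "0 0 3.5" --pt "0 0 -4" --pt "0 0 3.5" --pt "0 0 -4" --pt "0 0 3.5" --pt "0 0 0" --pt "0 0 0" --twist '[0,0,0,0,0,0,0,0]'

```text
t: 27.45
tool_pos: [0.7095, 0.0634, 0.2255]
orientation: [-0.003, -3.14, 0.0]
force: [0.1, 0.2, -0.1]
opening: 0.0219
gripper_force: 3.0
```

```bash
python3 -c "
from h import *
tilt2()"
```

```text
opening 0.0219 gf 3.0 tcp [0.7095 0.0634 0.2255] F [ 0.1  0.2 -0.1] shoulder row 229 tilt 78 above: [150, 153, 153, 151, 151, 153, 104, 120, 119, 120]
```

Call:
apply_moves --pt "0 0 0" --pt "0 0 0" --pt "0 0 0" --pt "0 0 0" --pt "0 0 0" --pt "0 0 0" --pt "0 0 0" --pt "0 0 0" --twist '[0.15,0.15,0.15,0.15,0.15,0.13,0,0]'

```text
t: 28.5
tool_pos: [0.7102, 0.0634, 0.2268]
orientation: [1.336, 2.842, 0.0]
force: [-0.1, 0.6, -1.3]
opening: 0.0217
gripper_force: 3.0
```

Run:
```python
from h import *
plan(.42+.633*.15,.355-.774*.15,.23,39.3)
```

```text
t 28.5 tcp [0.7102 0.0634 0.2268] yaw 39.64 q6 -0.67 F [-0.1  0.6 -1.3]
delta cm [25.97 -3.84 -0.34] twist 0.006 | rows 6 first translate then twist; per row [ 4.33 -0.64 -0.06] 0.001
```

Sawtooth travel toward the rack (fast start, soft stop), which also straightens the handle.

Call:
apply_moves --pt "5.5 -0.8 0" --pt "4 -0.7 0" --pt "2 -0.3 0" --pt "1 0 0" --pt "5.5 -0.8 0" --pt "4 -0.7 0" --pt "2 -0.5 0" --pt "1 0 0" --twist '[0,0,0,0,0,0,0,0]'

```text
t: 29.5
tool_pos: [0.5219, 0.2324, 0.2265]
orientation: [1.34, 2.841, 0.0]
force: [0.4, 0.9, -1.2]
opening: 0.0218
gripper_force: 3.0
```

Run:
```python
from h import *
tilt2()
c=robot.read_camera("wrist"); cv2.imwrite("pics/w10.png",c["frame"][:,:,::-1])
h,s,v=np.moveaxis(hsv(c),2,0)
b=((h>100)&(h<125)&(s>90)).astype(np.uint8); b[300:]=0
full=cv2.morphologyEx(b,cv2.MORPH_CLOSE,np.ones((41,41)))
for a,ce,mm in comps((full>0)&(b==0),80): print(a,ce.round(1),ray(c,ce,.06)[0].round(4))
```

```text
opening 0.0218 gf 3.0 tcp [0.5219 0.2324 0.2265] F [ 0.4  0.9 -1.2] shoulder row 280 tilt 109 above: [106, 105, 106, 38, 41, 41, 39, 36, 38, 34]
1228 [259.9 273.1] [0.508  0.1571 0.06  ]
```

View pics/w10.png

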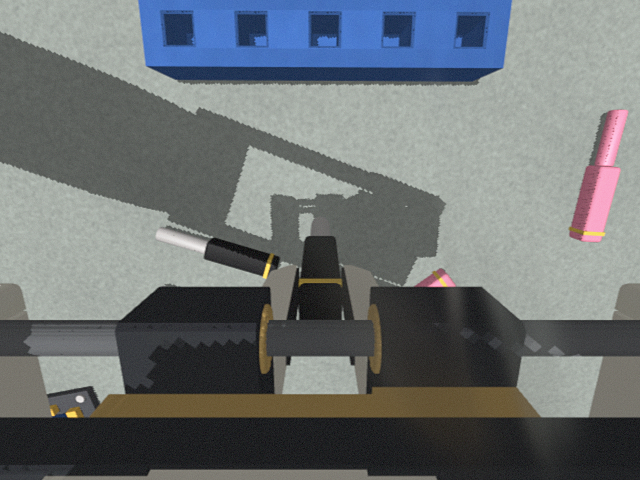

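The wrist view shows the held handle hanging nearly vertical at (320,270). The five rack pockets are at (178,29), (252,29), (325,29), (398,29) and (472,30). I compute their positions from these.

Run:
```python
from h import *
c=robot.read_camera("wrist"); F=cv2.GaussianBlur(c["frame"],(3,3),0)
h,s,v=np.moveaxis(hsv(c),2,0); print("V top",v[29,215],"V pocket",v[29,178],v[75,320])
top=np.median(v[25:35,205:225])
m=(v<top*.8); m[50:]=0; m[:,:155]=0; m[:,495:]=0
Q=[]
for a,ce,mm in comps(cv2.morphologyEx(m.astype(np.uint8),cv2.MORPH_CLOSE,np.ones((7,7))),200):
    ys,xs=np.nonzero(mm); q=[(xs.min()+xs.max()+1)/2,(ys.min()+ys.max()+1)/2]; p=ray(c,q,.06)[0]; Q.append(p[:2]); print(a,q,xs.max()-xs.min()+1,ys.max()-ys.min()+1,p.round(4))
Q=np.array(Q)
if len(Q)==5: print("centre",Q.mean(0),"pitch",np.linalg.norm(Q[4]-Q[0])/4,"ang",np.degrees(np.arctan2(*(Q[4]-Q[0])[::-1])))
```

```text
V top 206 V pocket 90 81
1143 [np.float64(177.0), np.float64(27.5)] 34 37 [0.328  0.2842 0.06  ]
1051 [np.float64(251.0), np.float64(27.5)] 34 37 [0.3745 0.3226 0.06  ]
1020 [np.float64(325.0), np.float64(28.5)] 34 37 [0.4216 0.3604 0.06  ]
1047 [np.float64(398.5), np.float64(28.5)] 35 37 [0.4679 0.3986 0.06  ]
1168 [np.float64(472.0), np.float64(29.5)] 36 37 [0.5147 0.4362 0.06  ]
centre [0.42133239 0.36039696] pitch 0.06020867301205201 ang 39.15010663328699
```

Run:
```python
from h import *
c=robot.read_camera("top"); c["frame"]=cv2.imread("pics/top0.png")[:,:,::-1].copy()
h,s,v=np.moveaxis(hsv(c),2,0)
b=((h>100)&(h<125)&(s>120)).astype(np.uint8); b[:,230:]=0
rr=rect(b>0); box=np.zeros_like(b); cv2.fillPoly(box,[cv2.boxPoints(rr).astype(int)],1); box=cv2.erode(box,np.ones((5,5)))
big=np.median(v[(b>0)&(box>0)]); print(big)
for a,ce,mm in comps((v<big*.7)&(box>0),6): print(a,ce.round(1),ray(c,ce,.06)[0].round(4))
plan(.4213+.632*.07,.3604-.775*.07,.23,39.15)
```

```text
157.0
43 [151.  234.2] [0.5141 0.4374 0.06  ]
36 [163.  250.5] [0.4679 0.3997 0.06  ]
40 [175.2 267.2] [0.421  0.3621 0.06  ]
34 [187.4 284.1] [0.3738 0.3245 0.06  ]
29 [199.6 300.8] [0.3273 0.2873 0.06  ]
t 29.7 tcp [0.5226 0.2316 0.2262] yaw 39.45 q6 -0.36 F [ 0.5  0.1 -1.1]
delta cm [ 9.38  0.33 -0.39] twist 0.005 | rows 2 first translate then twist; per row [ 4.69  0.17 -0.19] 0.003
```

Call:
apply_moves --pt "5.5 0.3 0" --pt "3 0 0" --pt "1 0 0" --pt "0 0 -4" --pt "0 0 4" --pt "0 0 -4" --pt "0 0 4" --pt "0 0 0" --twist '[0,0,0,0,0,0,0,0]'

```text
t: 30.7
tool_pos: [0.4628, 0.3055, 0.223]
orientation: [-1.341, -2.837, 0.008]
force: [-0.6, -0.8, -1.8]
opening: 0.0217
gripper_force: 3.0
```

Call:
apply_moves --pt "0 0 -5" --pt "0 0 5" --pt "0 0 -5" --pt "0 0 5" --pt "0 0 -5" --pt "0 0 5" --pt "0 0 0" --pt "0 0 0" --twist '[0,0,0,0,0,0,0,0]'

```text
t: 31.7
tool_pos: [0.4641, 0.3073, 0.2274]
orientation: [1.341, 2.841, 0.0]
force: [0.0, -0.3, -0.4]
opening: 0.0149
gripper_force: 0.0
```

Run:
```python
from h import *
tilt(save="pics/w11.png")
plan(.4213,.361,.21,39.15)
```

```text
opening 0.0149 gf 0.0 tcp [0.4641 0.3073 0.2274] F [ 0.  -0.3 -0.4]
profile [(0, [171, 178, 171]), (8, [168, 174, 168]), (16, [165, 172, 166]), (24, [167, 175, 169]), (32, [166, 173, 166]), (40, [166, 172, 167]), (48, [167, 174, 168]), (56, [169, 176, 169]), (64, [170, 177, 171]), (72, [170, 178, 171]), (80, [171, 179, 171]), (88, [171, 178, 171]), (96, [170, 178, 170]), (104, [174, 181, 174]), (112, [174, 180, 173]), (120, [74, 118, 196]), (128, [73, 117, 195]), (136, [36, 58, 94]), (144, [78, 123, 205]), (152, [77, 123, 204]), (160, [38, 62, 101]), (168, [63, 101, 167]), (176, [40, 63, 104]), (184, [95, 99, 96]), (192, [170, 177, 170]), (200, [95, 99, 97]), (208, [124, 124, 124]), (216, [112, 111, 110]), (224, [102, 106, 102]), (232, [98, 101, 98]), (240, [99, 103, 100]), (248, [101, 105, 101]), (256, [151, 157, 151]), (264, [168, 175, 168]), (272, [99, 102, 99]), (280, [99, 103, 99]), (288, [170, 177, 170]), (296, [172, 179, 172])]
0 tip row [321.   8.] shoulder 145.0 end 306.0
10 tip row [321.  31.] shoulder 148.0 end 307.0
20 tip row [321.  55.] shoulder 154.0 end 308.0
30 tip row [320.  81.] shoulder 163.0 end 308.0
40 tip row [320. 106.] shoulder 174.0 end 308.0
50 tip row [320. 131.] shoulder 187.0 end 307.0
60 tip row [320. 156.] shoulder 201.0 end 305.0
70 tip row [320. 180.] shoulder 216.0 end 303.0
80 tip row [320. 205.] shoulder 232.0 end 300.0
90 tip row [320. 229.] shoulder 248.0 end 297.0
100 tip row [320. 254.] shoulder 264.0 end 293.0
110 tip row [320. 279.] shoulder 282.0 end 289.0
120 tip row [320. 304.] shoulder 299.0 end 286.0
130 tip row [320. 330.] shoulder 317.0 end 282.0
t 31.75 tcp [0.4645 0.3076 0.228 ] yaw 39.46 q6 -0.2 F [0.4 0.2 0.5]
delta cm [6.87 0.06 1.8 ] twist 0.005 | rows 2 first translate then twist; per row [3.43 0.03 0.9 ] 0.003
```

The opening of 1.5 cm and zero grip force say the handle slipped out, so I look for it.

View pics/w11.png

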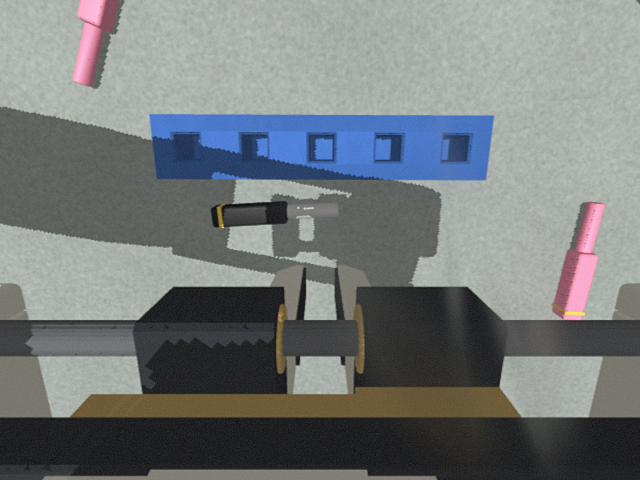

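The wrist view shows the handle lying parallel to the rack: band end at (217,215), shank tip at (338,210). The rack's near edge is at row 180.

Run:
```python
from h import *
c=robot.read_camera("wrist")
u=np.array([.7755,.6313]);n=np.array([-.6313,.7755]);C=np.array([.4213,.361])
h,s,v=np.moveaxis(hsv(c),2,0)
m=(h>15)&(h<35)&(s>120);m[300:]=0
for a,ce,_ in comps(m,15): 
    p=ray(c,ce,.022)[0][:2]; print("yel",a,ce,p,"along",(p-C)@u,"perp",(p-C)@n)
m=(v<60)&(s<110); m[:195]=0;m[235:]=0;m[:,:195]=0;m[:,300:]=0
for a,ce,mm in comps(m,100):
    r=rect(mm);P=ray(c,cv2.boxPoints(r),.022)[:,:2];print(a,ce,"along/perp",np.c_[(P-C)@u,(P-C)@n].round(4).tolist())
for q,z in(((338,210),.011),((285,213),.015),((240,205),.022),((240,225),.011)):
    p=ray(c,q,z)[0][:2];print(q,p.round(4),"along",((p-C)@u).round(4),"perp",((p-C)@n).round(4))
# other handles from top camera
for x in handles("top")[0]: print(x)
```

```text
yel 123 [219.08943089 215.17886179] [0.3827746  0.23979484] along -0.1063932663467646 perp -0.06967352171698743
761 [261.64914586 212.31668857] along/perp [[-0.1039, -0.0581], [-0.0368, -0.0537], [-0.0359, -0.0773], [-0.1042, -0.0819]]
108 [213.66666667 215.96296296] along/perp [[-0.1176, -0.0812], [-0.1148, -0.0575], [-0.1067, -0.0578], [-0.1094, -0.0815]]
(338, 210) [0.4776 0.3223] along 0.0193 perp -0.0655
(285, 213) [0.4352 0.2842] along -0.0377 perp -0.0684
(240, 205) [0.3934 0.2625] along -0.0838 perp -0.0587
(240, 225) [0.4056 0.2415] along -0.0876 perp -0.0827
```

Call:
apply_moves --pt "0 0 0" --pt "0 0 0" --pt "0 0 0" --pt "0 0 0" --pt "0 0 0" --pt "0 0 0" --pt "0 0 0" --pt "0 0 0" --twist '[0.17,0.17,0.17,0.17,0.17,0.17,0.17,0]' --gripper 3.2

```text
t: 32.85
tool_pos: [0.4641, 0.3077, 0.2273]
orientation: [2.702, 1.603, 0.002]
force: [-0.0, -1.2, -0.4]
opening: 0.032
gripper_force: 0.0
```

Call:
apply_moves --pt "0 0 0" --pt "0 0 0" --pt "0 0 0" --pt "0 0 0" --twist '[0.17,0.17,0.02,0]'

```text
t: 33.35
tool_pos: [0.4638, 0.3076, 0.2265]
orientation: [-2.943, -1.099, -0.001]
force: [0.5, 0.4, 0.1]
opening: 0.0319
gripper_force: 0.0
```

Run:
```python
from h import *
plan(.3832,.2407,.1,-49.2)
for x in handles("top")[0]: print(x)
```

```text
t 33.35 tcp [0.4638 0.3076 0.2265] yaw -49.04 q6 1.35 F [0.5 0.4 0.1]
delta cm [-10.47  -0.23  12.64] twist 0.003 | rows 4 first translate then twist; per row [-2.62 -0.06  3.16] 0.001
([193.0, 219.0], [0.5695, 0.3284], 'axis deg', np.float64(-145.7), [0.022, 0.045])
```

Call:
apply_moves --pt "-3.5 0 2" --pt "-3.5 0 3" --pt "-3.5 -0.2 3" --pt "0 0 3" --pt "0 0 1.6" --pt "0 0 0" --pt "0 0 0" --twist '[0,0,0,0,0,0,0]'

```text
t: 34.28
tool_pos: [0.3837, 0.2411, 0.1014]
orientation: [-2.945, -1.093, -0.002]
force: [-0.0, 0.4, -0.1]
opening: 0.0322
gripper_force: 0.0
```

```bash
cat >> h.py <<'E'
def ahead():
    "lying handle ahead of the gripper: band in tool axes"
    s=robot.read_state(); R=Rn.from_rotvec(s["orientation"]).as_matrix(); c=robot.read_camera("wrist")
    h,sa,v=np.moveaxis(hsv(c),2,0)
    m=(h>15)&(h<35)&(sa>110);m[315:]=0;m[:,:230]=0;m[:,420:]=0
    for a,ce,mm in comps(m,25):
        p=ray(c,ce,.022)[0]; print("band",a,ce.round(1),p.round(4),"tool cm",(R.T@(p-s["tool_pos"])*100).round(2),"rect",[np.round(x,1) for x in rect(mm)])
    # dark grip mid-columns per row
    for r in range(130,275,24):
        k=np.nonzero((v[r,250:390]<62)&(sa[r,250:390]<110))[0]
        if len(k): print(r,k.min()+250,k.max()+250,len(k))
    print("tcp",s["tool_pos"].round(4))
E
python3 -c "
from h import *
ahead()"
```

```text
band 184 [323.7 252.8] [0.3838 0.2382 0.022 ] tool cm [-0.2   0.22  7.94] rect [array([323.5, 252.7]), array([ 6.3, 31.2]), np.float64(88.0)]
band 112 [244.9 309.8] [0.3142 0.2531 0.022 ] tool cm [-4.49 -5.44  7.93] rect [array([244.5, 309. ]), array([10., 13.]), np.float64(90.0)]
154 305 337 33
178 306 337 32
202 307 338 32
226 308 338 31
274 286 288 3
tcp [0.3837 0.2411 0.1014]
```

Call:
apply_moves --pt "0.2 0.2 2.5" --pt "0 0 2.5" --pt "0 0 1.4" --pt "0 0 0.6" --pt "0 0 0" --pt "0 0 0" --twist '[0,0,0,0,0,0]'

```text
t: 35.08
tool_pos: [0.3862, 0.2407, 0.0311]
orientation: [-2.946, -1.092, -0.002]
force: [0.2, -0.9, -0.2]
opening: 0.032
gripper_force: 0.0
```

Call:
apply_moves --pt "0 0 0" --pt "0 0 0" --pt "0 0 0" --pt "0 0 0" --pt "0 0 0" --pt "0 0 -1" --pt "0 0 -1" --pt "0 0 -1" --twist '[0,0,0,0,0,0,0,0]' --gripper 1.5 --squeeze 4

```text
t: 36.08
tool_pos: [0.3855, 0.2404, 0.0609]
orientation: [-2.946, -1.092, -0.0]
force: [-0.7, 0.3, -1.7]
opening: 0.0221
gripper_force: 4.0
```

Call:
apply_moves --pt "0 0 -1.5" --pt "0 0 -1.5" --pt "0 0 -1.5" --pt "0 0 -1.5" --pt "0 0 -1.5" --pt "0 0 -1.5" --pt "0 0 -1.5" --pt "0 0 -1.5" --twist '[0,0,0,0,0,0,0,0]'

```text
t: 37.08
tool_pos: [0.3855, 0.2404, 0.1811]
orientation: [2.946, 1.092, -0.0]
force: [-0.3, -0.8, -1.5]
opening: 0.0221
gripper_force: 4.0
```

Call:
apply_moves --pt "0 0 0" --pt "0 0 -3" --pt "0 0 2" --pt "0 0 -3" --pt "0 0 2" --pt "0 0 -3" --pt "0 0 2" --pt "0 0 0" --twist '[0,0,0,0,0,0,0,0]' --squeeze 3

```text
t: 38.08
tool_pos: [0.3844, 0.2398, 0.2082]
orientation: [2.946, 1.092, -0.006]
force: [-0.6, 0.5, -2.6]
opening: 0.0217
gripper_force: 3.0
```

```bash
python3 -c "
from h import *
tilt2()"
```

```text
opening 0.0217 gf 3.0 tcp [0.3844 0.2398 0.2082] F [-0.6  0.5 -2.6] shoulder row 280 tilt 110 above: [117, 42, 45, 45, 48, 47, 46, 44, 45, 42]
```

Call:
apply_moves --pt "0 0 0" --pt "0 0 0" --pt "0 0 -1" --twist '[0,0,0]' --squeeze 15

```text
t: 38.5
tool_pos: [0.3851, 0.2402, 0.22]
orientation: [2.946, 1.092, -0.002]
force: [0.0, -0.3, -1.4]
opening: 0.0218
gripper_force: 15.0
```

```bash
cat >> h.py <<'E'
def tip(L=.125,pocket=None):
    s=robot.read_state(); R=Rn.from_rotvec(s["orientation"]).as_matrix(); c=robot.read_camera("wrist")
    P=s["tool_pos"]+R[:,2]*.017
    p=c["frame"][:,314:326].astype(int).mean((1,2)); r=255
    while r>0 and p[r-1]<70: r-=1
    th=np.arange(0,131,.5); D=[np.cos(np.radians(a))*R[:,0]+np.sin(np.radians(a))*R[:,2] for a in th]
    i=np.argmin([abs(proj(c,P+d*(L-.055))[0,1]-r) for d in D]); T=P+D[i]*L
    print("t",round(s["t"],1),"open",round(s["opening"],4),"gf",round(s["gripper_force"],1),"tcp",s["tool_pos"].round(4),"F",s["force"].round(1),"shoulder row",r,"tilt",th[i],"tip",T.round(4))
    print("shank above:",p[max(r-70,0):r:7].round().astype(int).tolist())
    if pocket is not None:
        q=np.array([.4213,.361])+np.array([.7755,.6313])*pocket; print("tip to pocket, tool cm",(R.T@(np.r_[q,.075]-T)*100).round(2),"tcp to pocket",(R.T@(np.r_[q,.152]-s["tool_pos"])*100).round(2))
E
python3 -c "
from h import *
tip(pocket=0)"
```

```text
t 38.5 open 0.0218 gf 15.0 tcp [0.3851 0.2402 0.22  ] F [ 0.  -0.3 -1.4] shoulder row 225 tilt 76.5 tip [0.407  0.2591 0.0814]
shank above: [99, 103, 100, 101, 100, 99, 103, 114, 114, 116]
tip to pocket, tool cm [ 7.72 -6.8   0.63] tcp to pocket [10.63 -6.8   6.78]
```

Call:
apply_moves --pt "0 0 -1" --pt "2 -1.7 0" --pt "2 -1.7 0" --pt "2 -1.7 0" --pt "1.7 -1.7 0" --pt "0 0 0" --pt "0 0 0" --twist '[0,0,0,0,0,0,0]'

```text
t: 39.42
tool_pos: [0.3996, 0.3417, 0.2304]
orientation: [2.945, 1.092, -0.0]
force: [0.4, -0.5, -1.6]
opening: 0.0217
gripper_force: 15.0
```

```bash
python3 -c "
from h import *
tip(pocket=0)
c=robot.read_camera('wrist'); cv2.imwrite('pics/w12.png',c['frame'][:330,:,::-1])
print([(r,c['frame'][r,314:326].mean(0).astype(int).tolist()) for r in range(120,230,6)])
R=c['frame']; print('cols',[(k,R[205,k].tolist()) for k in range(290,350,4)])"
```

```text
t 39.4 open 0.0217 gf 15.0 tcp [0.3996 0.3417 0.2304] F [ 0.4 -0.5 -1.6] shoulder row 224 tilt 76.0 tip [0.4225 0.3614 0.0921]
shank above: [71, 70, 71, 72, 72, 70, 68, 108, 109, 109]
tip to pocket, tool cm [-0.12 -0.05  1.71] tcp to pocket [ 2.9  -0.05  7.84]
[(120, [41, 68, 110]), (126, [40, 65, 108]), (132, [42, 67, 108]), (138, [37, 60, 100]), (144, [43, 67, 109]), (150, [41, 66, 107]), (156, [40, 65, 106]), (162, [39, 63, 104]), (168, [40, 65, 105]), (174, [42, 66, 106]), (180, [42, 65, 105]), (186, [43, 66, 105]), (192, [43, 65, 104]), (198, [39, 57, 89]), (204, [109, 107, 107]), (210, [110, 109, 108]), (216, [110, 108, 108]), (222, [111, 111, 111]), (228, [37, 38, 41])]
cols [(290, [60, 80, 106]), (294, [53, 72, 106]), (298, [53, 74, 109]), (302, [46, 69, 107]), (306, [49, 66, 103]), (310, [45, 62, 101]), (314, [105, 104, 106]), (318, [108, 107, 105]), (322, [113, 111, 111]), (326, [106, 101, 103]), (330, [43, 61, 99]), (334, [43, 61, 103]), (338, [38, 65, 103]), (342, [41, 66, 105]), (346, [44, 69, 107])]
```

```bash
cat >> h.py <<'E'
def fit(rs,rt,pocket):
    from scipy.optimize import least_squares
    s=robot.read_state(); R=Rn.from_rotvec(s["orientation"]).as_matrix(); c=robot.read_camera("wrist"); P=s["tool_pos"]+R[:,2]*.017
    def pts(p):
        a,L=np.radians(p[0]),p[1]/1000; d=np.cos(a)*R[:,0]+np.sin(a)*R[:,2]; n=np.sin(a)*R[:,0]-np.cos(a)*R[:,2]
        return P+d*(L-.055)+.011*n,P+d*L+.008*n,P+d*L
    o=least_squares(lambda p:[proj(c,pts(p)[0])[0,1]-rs,proj(c,pts(p)[1])[0,1]-rt],[80,125]).x
    T=pts(o)[2]; q=np.array([.4213,.361])+np.array([.7755,.6313])*pocket
    print("tilt,L",o.round(1),"tip",T.round(4),"tip to pocket, tool cm",(R.T@(np.r_[q,.06]-T)*100).round(2),"tcp",s["tool_pos"].round(4))
E
python3 - <<'E'
from h import *
c=robot.read_camera("wrist"); p=c["frame"][:,315:325].astype(int).mean(1); print([(r,p[r].astype(int).tolist()) for r in list(range(194,206))+list(range(219,230))])
fit(225,200,0)
E
```

```text
[(194, [44, 67, 103]), (195, [43, 65, 104]), (196, [42, 63, 98]), (197, [38, 56, 89]), (198, [39, 57, 88]), (199, [64, 73, 94]), (200, [103, 103, 105]), (201, [110, 109, 107]), (202, [110, 108, 107]), (203, [109, 108, 108]), (204, [108, 107, 106]), (205, [111, 109, 108]), (219, [109, 108, 108]), (220, [109, 109, 108]), (221, [110, 110, 109]), (222, [112, 111, 110]), (223, [108, 107, 107]), (224, [69, 70, 70]), (225, [35, 37, 40]), (226, [37, 39, 42]), (227, [36, 38, 40]), (228, [36, 39, 41]), (229, [37, 39, 43])]
tilt,L [ 79.1 107.2] tip [0.4151 0.3547 0.1081] tip to pocket, tool cm [ 0.88 -0.08  4.81] tcp [0.3997 0.3415 0.2303]
```

```bash
cat >> h.py <<'E'
def tipray(rt,pocket,down=.144):
    s=robot.read_state(); R=Rn.from_rotvec(s["orientation"]).as_matrix(); c=robot.read_camera("wrist")
    T=ray(c,[320,rt],s["tool_pos"][2]-down+.001)[0]-.008*R[:,0]
    q=np.array([.4213,.361])+np.array([.7755,.6313])*pocket
    print("tip rel tcp cm",(R.T@(T-s["tool_pos"])*100).round(2),"tip to pocket rim cm",(R.T@(np.r_[q,.06]-T)*100).round(2),"tcp to pocket",(R.T@(np.r_[q,.154]-s["tool_pos"])*100).round(2))
E
python3 -c "
from h import *
tipray(199.5,0); tipray(199.5,0,.135)"
```

```text
tip rel tcp cm [ 1.72 -0.03 14.3 ] tip to pocket rim cm [ 1.19 -0.04  2.73] tcp to pocket [ 2.91 -0.07  7.63]
tip rel tcp cm [ 1.85 -0.03 13.4 ] tip to pocket rim cm [ 1.05 -0.04  3.63] tcp to pocket [ 2.9  -0.06  7.63]
```

Call:
apply_moves --pt "1.1 -0.05 0" --pt "0 0 1" --pt "0 0 1" --pt "0 0 0.7" --pt "0 0 0.7" --pt "0 0 0.6" --pt "0 0 0" --pt "0 0 0" --twist '[0,0,0,0,0,0,0,0]'

```text
t: 40.72
tool_pos: [0.4077, 0.3498, 0.1905]
orientation: [-2.946, -1.092, -0.001]
force: [0.5, 0.2, -1.1]
opening: 0.0218
gripper_force: 15.0
```

```bash
python3 -c "
from h import *
tip(pocket=0)
c=robot.read_camera('wrist'); cv2.imwrite('pics/w13.png',c['frame'][:330,:,::-1])
print([(r,c['frame'][r,314:326].mean(0).astype(int).tolist()) for r in range(170,240,4)])"
```

```text
t 40.7 open 0.0218 gf 15.0 tcp [0.4077 0.3498 0.1905] F [ 0.5  0.2 -1.1] shoulder row 224 tilt 76.0 tip [0.4307 0.3695 0.0522]
shank above: [73, 74, 72, 72, 73, 74, 65, 110, 111, 111]
tip to pocket, tool cm [-1.27  0.03 -2.28] tcp to pocket [1.76 0.03 3.85]
[(170, [43, 68, 110]), (174, [43, 66, 108]), (178, [43, 65, 107]), (182, [39, 63, 106]), (186, [43, 66, 107]), (190, [43, 68, 108]), (194, [44, 67, 108]), (198, [43, 66, 106]), (202, [111, 109, 109]), (206, [111, 109, 109]), (210, [110, 108, 109]), (214, [111, 109, 109]), (218, [112, 111, 111]), (222, [114, 112, 112]), (226, [34, 36, 40]), (230, [35, 38, 42]), (234, [36, 40, 43]), (238, [35, 37, 42])]
```

Call:
apply_moves --pt "0 0 0" --pt "0.4 0 0.5" --pt "0.4 0 0.5" --pt "0.4 0 0.6" --pt "0.3 0 0.6" --pt "0.2 0 0.6" --pt "0 0 0" --pt "0 0 0" --twist '[0,0,0,0,0,0,0,0]' --squeeze 4

```text
t: 41.82
tool_pos: [0.4205, 0.3608, 0.1623]
orientation: [-2.946, -1.092, -0.0]
force: [-0.4, -0.8, -0.5]
opening: 0.0222
gripper_force: 4.0
```

Call:
apply_moves --pt "0 0 0.4" --pt "0 0 0.4" --pt "0 0 0" --pt "0 0 0" --twist '[0,0,0,0]'

```text
t: 42.32
tool_pos: [0.4205, 0.3607, 0.1541]
orientation: [2.946, 1.092, -0.0]
force: [0.9, 0.5, -1.0]
opening: 0.0221
gripper_force: 4.0
```

```bash
python3 -c "
from h import *
tip(pocket=0)"
```

```text
t 42.3 open 0.0221 gf 4.0 tcp [0.4205 0.3607 0.1541] F [ 0.9  0.5 -1. ] shoulder row 236 tilt 83.5 tip [0.4312 0.3699 0.0129]
shank above: [76, 62, 75, 75, 74, 75, 73, 74, 74, 110]
tip to pocket, tool cm [-1.33  0.03 -6.21] tcp to pocket [0.08 0.03 0.21]
```

Call:
apply_moves --pt "0 0 0.2" --pt "0 0 0" --pt "0 0 0" --twist '[0,0,0]'

```text
t: 42.75
tool_pos: [0.4206, 0.3608, 0.1523]
orientation: [-2.946, -1.092, -0.001]
force: [-0.3, 0.5, -0.3]
opening: 0.022
gripper_force: 4.0
```

Call:
apply_moves --pt "0 0 0" --pt "0 0 0" --pt "0 0 0" --pt "0 0 -1" --pt "0 0 -2" --pt "0 0 -3" --pt "0 0 -4" --pt "0 0 0" --twist '[0,0,0,0,0,0,0,0]' --gripper 3.5

```text
t: 43.75
tool_pos: [0.4226, 0.3623, 0.2585]
orientation: [-2.943, -1.091, -0.014]
force: [0.2, -0.2, 0.3]
opening: 0.0348
gripper_force: 0.0
```

Run:
```python
from h import *
s=robot.read_state(); R=Rn.from_rotvec(s["orientation"]).as_matrix(); c=robot.read_camera("wrist"); cv2.imwrite('pics/w14.png',c['frame'][:330,:,::-1])
h,sa,v=np.moveaxis(hsv(c),2,0); m=(h>15)&(h<35)&(sa>110);m[330:]=0;m[:,:250]=0;m[:,400:]=0
for a,ce,_ in comps(m,25): print(a,ce.round(1),"at z .14",ray(c,ce,.14)[0].round(4))
p=c["frame"][:,320].astype(int); print([(r,p[r].tolist()) for r in range(180,300,6)])
plan(.42,.36,.25)
```

```text
34 [319.5 221.3] at z .14 [0.4317 0.3709 0.14  ]
[(180, [40, 64, 104]), (186, [45, 67, 104]), (192, [41, 58, 99]), (198, [41, 59, 102]), (204, [42, 63, 101]), (210, [29, 27, 34]), (216, [37, 39, 44]), (222, [73, 66, 50]), (228, [37, 42, 46]), (234, [39, 46, 50]), (240, [40, 42, 49]), (246, [36, 41, 49]), (252, [78, 117, 195]), (258, [76, 118, 191]), (264, [62, 89, 145]), (270, [41, 61, 91]), (276, [51, 67, 97]), (282, [36, 57, 87]), (288, [73, 114, 187]), (294, [79, 114, 189])]
t 43.8 tcp [0.4217 0.3616 0.2558] yaw -49.33 q6 1.48 F [ 0.9 -0.4  0.1]
delta cm [-0.24  0.01  0.58] twist 0 | rows 1 first translate then twist; per row [-0.24  0.01  0.58] 0.0
```

Run:
```python
from h import *
plan(.61,.11,.29)
```

```text
t 43.8 tcp [0.4217 0.3616 0.2558] yaw -49.33 q6 1.48 F [ 0.9 -0.4  0.1]
delta cm [-2.1  31.36 -3.41] twist 0 | rows 7 first translate then twist; per row [-0.3   4.48 -0.49] 0.0
```

Call:
apply_moves --pt "0 0 -3.4" --pt "-0.3 4.5 0" --pt "-0.3 4.5 0" --pt "-0.3 4.5 0" --pt "-0.3 4.5 0" --pt "-0.3 4.5 0" --pt "-0.3 4.5 0" --pt "-0.3 4.4 0" --twist '[0,0,0,0,0,0,0,0]'

```text
t: 44.8
tool_pos: [0.6095, 0.1075, 0.2854]
orientation: [-2.945, -1.091, 0.002]
force: [-0.8, 0.0, -0.2]
opening: 0.0353
gripper_force: 0.0
```

Call:
apply_moves --pt "0 0 0" --pt "0 0 0" --pt "0 0 0" --pt "0 0 0" --pt "0 0 0" --pt "0 0 0" --pt "0 0 0" --pt "0 0 0" --twist '[-0.17,-0.17,-0.17,-0.17,-0.17,-0.17,-0.17,-0.17]'

```text
t: 45.8
tool_pos: [0.6087, 0.1089, 0.2853]
orientation: [-1.596, -2.704, 0.002]
force: [-0.3, -0.7, -0.2]
opening: 0.0348
gripper_force: 0.0
```

Call:
apply_moves --pt "0 0 0" --pt "0 0 0" --pt "0 0 0" --pt "0 0 0" --pt "0 0 0" --pt "0 0 0" --pt "0 0 0" --pt "0 0 0" --twist '[-0.17,-0.17,-0.17,-0.17,-0.17,-0.17,-0.17,0]'

```text
t: 46.8
tool_pos: [0.6088, 0.1088, 0.2854]
orientation: [0.184, -3.135, 0.0]
force: [1.0, -0.1, -0.5]
opening: 0.0351
gripper_force: 0.0
```

Run:
```python
from h import *
o,c=handles("wrist","pics/w15.png")
for x in o: print(x)
h,s,v=np.moveaxis(hsv(c),2,0)
for a,ce,_ in comps((h>15)&(h<35)&(s>110),20):
  if ce[1]<300: print("yel",a,ce.round(),ray(c,ce,.022)[0].round(4))
plan(.6,.07,.3,109)
```

```text
([356.0, 94.0], [0.4768, 0.1352], 'axis deg', np.float64(22.0), [0.022, 0.061])
yel 127 [78.  4.] [ 0.424  -0.1705  0.022 ]
yel 500 [23. 35.] [ 0.4609 -0.2318  0.022 ]
yel 986 [79. 46.] [ 0.4642 -0.1717  0.022 ]
yel 94 [364. 130.] [0.5147 0.1492 0.022 ]
yel 82 [309. 158.] [0.5533 0.0898 0.022 ]
yel 55 [430. 271.] [0.6764 0.2592 0.022 ]
t 46.85 tcp [0.6089 0.1088 0.2855] yaw 96.56 q6 -1.59 F [ 0.2  0.1 -0.7]
delta cm [ 1.32 -3.76 -1.45] twist -0.217 | rows 2 first translate then twist; per row [ 0.66 -1.88 -0.72] -0.109
```

Run:
```python
from h import *
plan(.5105,.1474,.1,110.5)
```

```text
t 46.85 tcp [0.6089 0.1088 0.2855] yaw 96.56 q6 -1.59 F [ 0.2  0.1 -0.7]
delta cm [ 9.31  4.95 18.56] twist -0.243 | rows 5 first translate then twist; per row [1.86 0.99 3.71] -0.049
```

Call:
apply_moves --pt "3.1 1.7 3" --pt "3.1 1.7 3" --pt "3.1 1.6 3" --pt "0 0 4" --pt "0 0 3.5" --pt "0 0 2" --pt "0 0 0" --pt "0 0 0" --twist '[0,0,0,-0.12,-0.12,0,0,0]' --gripper 4

```text
t: 47.85
tool_pos: [0.5115, 0.1477, 0.1022]
orientation: [-0.557, 3.091, -0.0]
force: [0.4, 0.3, 0.6]
opening: 0.0402
gripper_force: 0.0
```

```bash
python3 -c "
from h import *
ahead()"
```

```text
band 191 [321.2 255.3] [0.5143 0.1499 0.022 ] tool cm [-0.33  0.11  8.02] rect [array([321.5, 255. ]), array([ 6., 31.]), np.float64(90.0)]
band 118 [237.3 273.4] [0.5473 0.0994 0.022 ] tool cm [-1.66 -5.77  8.02] rect [array([238.1, 272.9]), array([ 9.8, 20.2]), np.float64(52.4)]
band 47 [231.9 310. ] [0.5757 0.104  0.022 ] tool cm [-4.48 -6.33  8.02] rect [array([232.5, 309. ]), array([ 5., 10.]), np.float64(0.0)]
band 82 [412.9 309.7] [0.5298 0.2264 0.022 ] tool cm [-4.45  6.74  8.02] rect [array([412.5, 309.5]), array([ 9., 13.]), np.float64(90.0)]
154 304 334 31
178 304 335 5
202 305 335 6
226 306 336 8
250 307 336 30
274 278 362 8
tcp [0.5115 0.1477 0.1022]
```

Call:
apply_moves --pt "0.1 0.1 2.5" --pt "0 0 2.5" --pt "0 0 1.4" --pt "0 0 0.7" --pt "0 0 0" --pt "0 0 0" --twist '[0,0,0,0,0,0]' --gripper 3.4

```text
t: 48.65
tool_pos: [0.5105, 0.1483, 0.0311]
orientation: [-0.559, 3.09, -0.0]
force: [-0.3, -0.8, 1.5]
opening: 0.0339
gripper_force: 0.0
```

Call:
apply_moves --pt "0 0 0" --pt "0 0 0" --pt "0 0 0" --pt "0 0 0" --pt "0 0 0" --pt "0 0 -1" --pt "0 0 -1" --pt "0 0 -1" --twist '[0,0,0,0,0,0,0,0]' --gripper 1.5 --squeeze 4

```text
t: 49.65
tool_pos: [0.5096, 0.1482, 0.0609]
orientation: [-0.56, 3.091, -0.0]
force: [-0.8, -0.3, -1.4]
opening: 0.0214
gripper_force: 4.0
```

Call:
apply_moves --pt "0 0 -1.5" --pt "0 0 -1.5" --pt "0 0 -1.5" --pt "0 0 -1.5" --pt "0 0 -1.5" --pt "0 0 -1.5" --pt "0 0 -1.5" --pt "0 0 -1.5" --twist '[0,0,0,0,0,0,0,0]'

```text
t: 50.65
tool_pos: [0.5097, 0.1482, 0.1812]
orientation: [-0.56, 3.091, 0.0]
force: [0.3, 0.3, -1.6]
opening: 0.0221
gripper_force: 4.0
```

Call:
apply_moves --pt "0 0 0" --pt "0 0 -3" --pt "0 0 2" --pt "0 0 -3" --pt "0 0 2" --pt "0 0 -3" --pt "0 0 2" --pt "0 0 0" --twist '[0,0,0,0,0,0,0,0]' --squeeze 3

```text
t: 51.65
tool_pos: [0.5076, 0.1477, 0.2059]
orientation: [0.559, -3.085, 0.0]
force: [-1.6, 0.1, -1.2]
opening: 0.0221
gripper_force: 3.0
```

Call:
apply_moves --pt "0 0 0" --pt "0 0 0" --pt "0 0 -1" --twist '[0,0,0]' --squeeze 15

```text
t: 52.02
tool_pos: [0.5092, 0.1481, 0.2198]
orientation: [0.559, -3.09, -0.0]
force: [-0.7, 0.1, -1.0]
opening: 0.0221
gripper_force: 15.0
```

```bash
python3 -c "
from h import *
tip(pocket=.12)
plan(.5144,.4368,.26,-49.2)"
```

```text
t 52.0 open 0.0221 gf 15.0 tcp [0.5092 0.1481 0.2198] F [-0.7  0.1 -1. ] shoulder row 225 tilt 76.0 tip [0.4807 0.1374 0.0815]
shank above: [162, 162, 164, 168, 166, 162, 165, 132, 132, 134]
tip to pocket, tool cm [-13.65  26.85   0.64] tcp to pocket [-10.62  26.85   6.77]
t 52.08 tcp [0.5102 0.1483 0.2222] yaw 110.53 q6 -1.74 F [ 0.4  0.9 -1.6]
delta cm [-10.51  26.87  -3.77] twist -0.354 | rows 6 first translate then twist; per row [-1.75  4.48 -0.63] -0.059
```

Call:
apply_moves --pt "0 0 -1.5" --pt "-2 4 0" --pt "-2 4 0" --pt "-2 4 0" --pt "-2 4 0" --pt "-2 4 0" --pt "-2 4 0" --pt "-0.4 2.8 0" --twist '[0,0,0,0,0,0,0,0]'

```text
t: 53.08
tool_pos: [0.5321, 0.4448, 0.2361]
orientation: [-0.561, 3.09, 0.001]
force: [0.7, -0.1, -1.9]
opening: 0.0215
gripper_force: 15.0
```

Call:
apply_moves --pt "0 0 0" --pt "0 0 0" --twist '[0,0]'

```text
t: 53.32
tool_pos: [0.5321, 0.4422, 0.2358]
orientation: [-0.56, 3.091, -0.0]
force: [0.5, -0.6, -1.7]
opening: 0.022
gripper_force: 15.0
```

```bash
python3 -c "
from h import *
tip(pocket=.12)
c=robot.read_camera('wrist'); cv2.imwrite('pics/w16.png',c['frame'][:330,:,::-1])
print([(r,c['frame'][r,314:326].mean(0).astype(int).tolist()) for r in range(184,228,3)])
tipray(199.5,.12)"
```

```text
t 53.3 open 0.022 gf 15.0 tcp [0.5321 0.4422 0.2358] F [ 0.5 -0.6 -1.7] shoulder row 225 tilt 76.0 tip [0.5039 0.4316 0.0975]
shank above: [125, 129, 135, 135, 132, 124, 123, 133, 133, 134]
tip to pocket, tool cm [-1.16  0.12  2.25] tcp to pocket [1.86 0.12 8.37]
[(184, [77, 120, 200]), (187, [64, 101, 167]), (190, [72, 113, 186]), (193, [75, 119, 197]), (196, [75, 118, 196]), (199, [96, 114, 151]), (202, [133, 132, 131]), (205, [133, 132, 132]), (208, [132, 132, 131]), (211, [135, 132, 133]), (214, [133, 132, 132]), (217, [135, 134, 134]), (220, [136, 135, 134]), (223, [113, 112, 112]), (226, [35, 37, 42])]
tip rel tcp cm [ 1.8   0.03 14.3 ] tip to pocket rim cm [0.07 0.14 3.27] tcp to pocket [1.86 0.17 8.17]
```

Call:
apply_moves --pt "0.1 0.1 1" --pt "0 0 1" --pt "0 0 0.7" --pt "0 0 0.7" --pt "0 0 0.6" --pt "0 0 0.5" --pt "0 0 0" --pt "0 0 0" --twist '[0,0,0,0,0,0,0,0]'

```text
t: 54.48
tool_pos: [0.5307, 0.4433, 0.1905]
orientation: [-0.56, 3.091, 0.0]
force: [0.0, -0.2, -1.5]
opening: 0.0218
gripper_force: 15.0
```

```bash
python3 -c "
from h import *
tip(pocket=.12)"
```

```text
t 54.5 open 0.0218 gf 15.0 tcp [0.5307 0.4433 0.1905] F [ 0.  -0.2 -1.5] shoulder row 225 tilt 76.0 tip [0.5024 0.4327 0.0522]
shank above: [122, 130, 132, 133, 132, 130, 120, 132, 133, 134]
tip to pocket, tool cm [-1.26 -0.04 -2.28] tcp to pocket [ 1.76 -0.04  3.85]
```

Call:
apply_moves --pt "0 0 0" --pt "0.4 0 0.5" --pt "0.4 0 0.5" --pt "0.4 0 0.6" --pt "0.3 0 0.6" --pt "0.2 0 0.6" --pt "0 0 0" --pt "0 0 0" --twist '[0,0,0,0,0,0,0,0]' --squeeze 4

```text
t: 55.52
tool_pos: [0.5147, 0.4373, 0.1622]
orientation: [-0.56, 3.091, -0.0]
force: [0.1, -0.1, -1.8]
opening: 0.0218
gripper_force: 4.0
```

Call:
apply_moves --pt "0 0 0.4" --pt "0 0 0.4" --pt "0 0 0.2" --pt "0 0 0" --pt "0 0 0" --twist '[0,0,0,0,0]'

```text
t: 56.15
tool_pos: [0.5147, 0.4373, 0.1523]
orientation: [-0.56, 3.091, 0.0]
force: [-0.4, 1.6, -0.3]
opening: 0.0224
gripper_force: 4.0
```

Call:
apply_moves --pt "0 0 0" --pt "0 0 0" --pt "0 0 0" --pt "0 0 -1" --pt "0 0 -2" --pt "0 0 -3" --pt "0 0 -4" --pt "0 0 -3" --twist '[0,0,0,0,0,0,0,0]' --gripper 3.5

```text
t: 57.15
tool_pos: [0.5152, 0.4376, 0.2865]
orientation: [-0.559, 3.088, 0.003]
force: [0.5, 0.3, -0.1]
opening: 0.0349
gripper_force: 0.0
```

```bash
cat >> h.py <<'E'
def stand(pocket):
    q=np.array([.4213,.361])+np.array([.7755,.6313])*pocket
    c=robot.read_camera("wrist"); h,sa,v=np.moveaxis(hsv(c),2,0); g=proj(c,np.r_[q,.145])[0]
    m=(v<60)&(sa<110); m[330:]=0; m[:,:int(g[0])-40]=0;m[:,int(g[0])+40:]=0
    print("expected top px",g.round(),[(a,ce.round().tolist(),[np.round(x,0).tolist() for x in rect(mm)]) for a,ce,mm in comps(m,150)])
E
python3 -c "
from h import *
stand(.12); stand(0)
plan(.61,.05,.29,100)"
```

```text
expected top px [319. 228.] [(np.int32(451), [319.0, 217.0], [[319.0, 216.0], [21.0, 22.0], 90.0]), (np.int32(577), [319.0, 242.0], [[319.0, 242.0], [23.0, 24.0], 90.0]), (np.int32(438), [287.0, 301.0], [[295.0, 309.0], [74.0, 43.0], 47.0])]
expected top px [269.  84.] [(np.int32(316), [271.0, 86.0], [[272.0, 88.0], [29.0, 27.0], 69.0]), (np.int32(616), [278.0, 305.0], [[267.0, 307.0], [59.0, 64.0], 67.0]), (np.int32(320), [235.0, 298.0], [[236.0, 304.0], [33.0, 15.0], 90.0])]
t 57.25 tcp [0.5164 0.4386 0.2896] yaw 110.53 q6 -1.3 F [ 1.1 -0.2  1.1]
delta cm [  4.86 -39.67  -0.19] twist 0.184 | rows 8 first translate then twist; per row [ 0.61 -4.96 -0.02] 0.023
```

Call:
apply_moves --pt "0.6 -4.8 0" --pt "0.6 -4.8 0" --pt "0.6 -4.8 0" --pt "0.6 -4.8 0" --pt "0.6 -4.8 0" --pt "0.6 -4.8 0" --pt "0.6 -4.8 0" --pt "0.6 -4.8 0" --twist '[0,0,0,0,0,0,0,0]'

```text
t: 58.25
tool_pos: [0.6043, 0.0592, 0.2822]
orientation: [-0.56, 3.091, 0.0]
force: [-0.0, -0.2, 0.7]
opening: 0.0351
gripper_force: 0.0
```

Call:
apply_moves --pt "0 0 0" --pt "0 0 0" --twist '[0,0]'

```text
t: 58.5
tool_pos: [0.6041, 0.061, 0.2821]
orientation: [0.559, -3.091, -0.001]
force: [0.0, -0.6, -0.5]
opening: 0.0351
gripper_force: 0.0
```

Run:
```python
from h import *
o,c=handles("wrist","pics/w17.png")
for x in o: print(x)
h,s,v=np.moveaxis(hsv(c),2,0)
for a,ce,_ in comps((h>15)&(h<35)&(s>110),20):
  if ce[1]<310: print("yel",a,ce.round(),ray(c,ce,.022)[0].round(4))
for a,ce,mm in comps((v<60)&(s<110),200):
  if ce[1]<310: print("dark",a,ce.round(),rect(mm),ray(c,ce,.02)[0].round(4))
plan(.55,.09,.1,100)
```

```text
yel 107 [118.   4.] [ 0.4769 -0.212   0.022 ]
yel 704 [152.  11.] [ 0.4716 -0.1775  0.022 ]
yel 84 [357. 175.] [0.5534 0.0892 0.022 ]
yel 20 [109. 303.] [ 0.8199 -0.1517  0.022 ]
dark 811 [43. 30.] ((40.262359619140625, 29.10240936279297), (12.991177558898926, 111.20951080322266), 52.65065002441406) [ 0.5296 -0.2836  0.02  ]
dark 348 [176.  29.] ((175.30406188964844, 29.925678253173828), (4.184913635253906, 87.0694808959961), 54.46232223510742) [ 0.4788 -0.1501  0.02  ]
dark 497 [ 9. 30.] ((6.060111999511719, 28.993820190429688), (24.6707763671875, 36.10112380981445), 50.44033432006836) [ 0.5418 -0.3171  0.02  ]
dark 490 [357. 133.] ((357.4999694824219, 142.5), (18.999996185302734, 58.99999237060547), 0.0) [0.5098 0.0716 0.02  ]
dark 420 [360. 298.] ((358.5882873535156, 294.35296630859375), (53.35783767700195, 11.156637191772461), 75.96376037597656) [0.7002 0.1529 0.02  ]
t 58.55 tcp [0.6041 0.0616 0.2821] yaw 110.55 q6 -1.91 F [-0.3  0.2 -0. ]
delta cm [ 4.06  4.55 18.21] twist 0.184 | rows 4 first translate then twist; per row [1.02 1.14 4.55] 0.046
```

Call:
apply_moves --pt "2.1 2.2 3" --pt "2.1 2.2 3" --pt "0 0 4" --pt "0 0 4" --pt "0 0 2.5" --pt "0 0 1.5" --pt "0 0 0" --pt "0 0 0" --twist '[0,0,-0.02,0,0,0,0,0]' --gripper 4

```text
t: 59.55
tool_pos: [0.5504, 0.0877, 0.1036]
orientation: [-0.591, 3.083, -0.0]
force: [0.1, -0.2, 0.4]
opening: 0.0401
gripper_force: 0.0
```

```bash
python3 -c "
from h import *
ahead()"
```

```text
band 182 [320.6 254.5] [0.5533 0.0896 0.022 ] tool cm [-0.32  0.08  8.16] rect [array([321., 254.]), array([30.,  6.]), np.float64(0.0)]
band 44 [231.8 310.2] [0.6166 0.0453 0.022 ] tool cm [-4.57 -6.38  8.17] rect [array([232.5, 309.5]), array([9., 5.]), np.float64(90.0)]
band 81 [412.5 309.9] [0.5678 0.1672 0.022 ] tool cm [-4.54  6.75  8.16] rect [array([412.5, 309. ]), array([13., 10.]), np.float64(0.0)]
154 307 337 31
178 307 337 4
202 307 337 6
226 307 336 9
250 306 336 31
274 278 362 8
tcp [0.5504 0.0877 0.1036]
```

Call:
apply_moves --pt "0.1 0.1 2.5" --pt "0 0 2.5" --pt "0 0 1.5" --pt "0 0 0.8" --pt "0 0 0" --pt "0 0 0" --twist '[0,0,0,0,0,0]'

```text
t: 60.35
tool_pos: [0.549, 0.0879, 0.0301]
orientation: [-0.59, 3.084, -0.0]
force: [0.2, 0.3, 0.1]
opening: 0.0399
gripper_force: 0.0
```

Call:
apply_moves --pt "0 0 0" --pt "0 0 0" --pt "0 0 0" --pt "0 0 0" --pt "0 0 0" --pt "0 0 -1" --pt "0 0 -1" --pt "0 0 -1" --twist '[0,0,0,0,0,0,0,0]' --gripper 1.5 --squeeze 4

```text
t: 61.35
tool_pos: [0.5483, 0.0878, 0.0599]
orientation: [-0.591, 3.085, -0.0]
force: [0.1, -0.0, -1.6]
opening: 0.0219
gripper_force: 4.0
```

Call:
apply_moves --pt "0 0 -1.5" --pt "0 0 -1.5" --pt "0 0 -1.5" --pt "0 0 -1.5" --pt "0 0 -1.5" --pt "0 0 -1.5" --pt "0 0 -1.5" --pt "0 0 -1.5" --twist '[0,0,0,0,0,0,0,0]'

```text
t: 62.35
tool_pos: [0.5482, 0.0878, 0.1801]
orientation: [-0.591, 3.086, -0.0]
force: [0.3, 0.5, -0.9]
opening: 0.0219
gripper_force: 4.0
```

Call:
apply_moves --pt "0 0 0" --pt "0 0 -3" --pt "0 0 2" --pt "0 0 -3" --pt "0 0 2" --pt "0 0 -3" --pt "0 0 2" --pt "0 0 0" --twist '[0,0,0,0,0,0,0,0]' --squeeze 3

```text
t: 63.35
tool_pos: [0.5461, 0.0877, 0.2048]
orientation: [0.589, -3.08, -0.001]
force: [-0.3, -0.5, -1.8]
opening: 0.0217
gripper_force: 3.0
```

Call:
apply_moves --pt "0 0 0" --pt "0 0 0" --pt "0 0 -2" --twist '[0,0,0]' --squeeze 15

```text
t: 63.72
tool_pos: [0.5471, 0.0878, 0.2281]
orientation: [0.59, -3.082, -0.001]
force: [0.4, -0.7, -1.3]
opening: 0.0221
gripper_force: 15.0
```

```bash
python3 -c "
from h import *
tip(pocket=-.12)"
```

```text
t 63.7 open 0.0221 gf 15.0 tcp [0.5471 0.0878 0.2281] F [ 0.4 -0.7 -1.3] shoulder row 219 tilt 72.0 tip [0.5108 0.0735 0.0924]
shank above: [155, 160, 152, 154, 152, 157, 135, 132, 133, 133]
tip to pocket, tool cm [ 9.14 26.42  1.8 ] tcp to pocket [13.03 26.43  7.68]
```

Call:
apply_moves --pt "1.5 3.8 -0.8" --pt "1.5 3.8 0" --pt "1.5 3.8 0" --pt "1.5 3.8 0" --pt "1.5 3.8 0" --pt "1.5 3.8 0" --pt "1.5 3.6 0" --pt "0 0 0" --twist '[0,0,0,0,0,0,0,0]'

```text
t: 64.78
tool_pos: [0.3522, 0.2963, 0.2389]
orientation: [-0.596, 3.082, 0.003]
force: [-0.1, 0.1, -1.6]
opening: 0.022
gripper_force: 15.0
```

Call:
apply_moves --pt "0 0 0" --pt "0 0 0" --twist '[0,0]'

```text
t: 65.03
tool_pos: [0.354, 0.2939, 0.2376]
orientation: [-0.589, 3.085, 0.0]
force: [0.3, 1.2, -0.9]
opening: 0.0219
gripper_force: 15.0
```

```bash
python3 -c "
from h import *
tip(pocket=-.12)
c=robot.read_camera('wrist'); cv2.imwrite('pics/w18.png',c['frame'][:330,:,::-1])
print([(r,c['frame'][r,314:326].mean(0).astype(int).tolist()) for r in range(176,226,2)])
tipray(191,-.12)"
```

```text
t 65.0 open 0.0219 gf 15.0 tcp [0.354  0.2939 0.2376] F [ 0.3  1.2 -0.9] shoulder row 219 tilt 72.0 tip [0.3182 0.2797 0.1017]
shank above: [151, 130, 130, 129, 113, 126, 132, 133, 134, 134]
tip to pocket, tool cm [-1.14  0.14  2.67] tcp to pocket [2.72 0.14 8.56]
[(176, [72, 116, 192]), (178, [60, 94, 156]), (180, [53, 86, 143]), (182, [63, 101, 166]), (184, [72, 116, 193]), (186, [72, 115, 190]), (188, [70, 113, 190]), (190, [112, 126, 157]), (192, [134, 132, 131]), (194, [135, 133, 132]), (196, [135, 133, 132]), (198, [135, 133, 133]), (200, [134, 133, 132]), (202, [136, 134, 134]), (204, [135, 134, 133]), (206, [135, 134, 133]), (208, [136, 135, 134]), (210, [136, 134, 134]), (212, [135, 134, 133]), (214, [136, 135, 135]), (216, [135, 134, 133]), (218, [112, 112, 111]), (220, [33, 35, 40]), (222, [38, 39, 45]), (224, [35, 39, 43])]
tip rel tcp cm [ 2.52  0.03 14.3 ] tip to pocket rim cm [0.18 0.11 3.43] tcp to pocket [2.7  0.14 8.33]
```

Call:
apply_moves --pt "0.3 0.1 1" --pt "0 0 1" --pt "0 0 0.8" --pt "0 0 0.7" --pt "0 0 0.7" --pt "0 0 0.5" --pt "0 0 0" --pt "0 0 0" --twist '[0,0,0,0,0,0,0,0]'

```text
t: 66.18
tool_pos: [0.3501, 0.2943, 0.1903]
orientation: [-0.59, 3.085, 0.0]
force: [0.5, 0.1, -0.3]
opening: 0.0218
gripper_force: 15.0
```

```bash
python3 -c "
from h import *
tip(pocket=-.12)"
```

```text
t 66.2 open 0.0218 gf 15.0 tcp [0.3501 0.2943 0.1903] F [ 0.5  0.1 -0.3] shoulder row 220 tilt 72.5 tip [0.3152 0.2805 0.0541]
shank above: [164, 162, 92, 131, 130, 126, 135, 135, 136, 136]
tip to pocket, tool cm [-1.39 -0.04 -2.09] tcp to pocket [ 2.37 -0.04  3.83]
```

Call:
apply_moves --pt "0 0 0" --pt "0.5 0 0.4" --pt "0.5 0 0.4" --pt "0.5 0 0.5" --pt "0.5 0 0.6" --pt "0.3 0 0.6" --pt "0 0 0.3" --pt "0 0 0" --twist '[0,0,0,0,0,0,0,0]' --squeeze 4

```text
t: 67.22
tool_pos: [0.3285, 0.2856, 0.1618]
orientation: [0.59, -3.085, 0.0]
force: [-0.3, 0.5, -1.3]
opening: 0.0219
gripper_force: 4.0
```

Call:
apply_moves --pt "0 0 0.4" --pt "0 0 0.4" --pt "0 0 0.2" --pt "0 0 0" --pt "0 0 0" --twist '[0,0,0,0,0]'

```text
t: 67.85
tool_pos: [0.3287, 0.2858, 0.1522]
orientation: [-0.591, 3.086, 0.0]
force: [0.3, 0.7, -0.8]
opening: 0.0221
gripper_force: 4.0
```

Call:
apply_moves --pt "0 0 0" --pt "0 0 0" --pt "0 0 0" --pt "0 0 -1" --pt "0 0 -2" --pt "0 0 -3" --pt "0 0 -4" --pt "0 0 -3" --twist '[0,0,0,0,0,0,0,0]' --gripper 3.5

```text
t: 68.85
tool_pos: [0.3289, 0.2859, 0.2848]
orientation: [-0.59, 3.084, 0.001]
force: [0.3, 0.6, 0.2]
opening: 0.0352
gripper_force: 0.0
```

Run:
```python
from h import *
stand(-.12);stand(0)
plan(.5,.05,.29)
```

```text
expected top px [319. 229.] [(np.int32(438), [319.0, 217.0], [[319.0, 217.0], [20.0, 22.0], 90.0]), (np.int32(592), [319.0, 243.0], [[319.0, 243.0], [24.0, 24.0], 90.0]), (np.int32(905), [322.0, 303.0], [[318.0, 296.0], [55.0, 79.0], 90.0])]
expected top px [356. 341.] [(np.int32(292), [322.0, 214.0], [[323.0, 214.0], [20.0, 14.0], 90.0]), (np.int32(366), [323.0, 239.0], [[324.0, 239.0], [24.0, 15.0], 90.0]), (np.int32(777), [355.0, 303.0], [[352.0, 295.0], [53.0, 30.0], 82.0])]
t 68.95 tcp [0.3301 0.2868 0.287 ] yaw 111.67 q6 -1.35 F [ 0.3 -0.2 -0.2]
delta cm [ -7.04 -28.28  -0.29] twist 0 | rows 6 first translate then twist; per row [-1.17 -4.71 -0.05] 0.0
```

Call:
apply_moves --pt "-1.2 -4.7 0" --pt "-1.2 -4.7 0" --pt "-1.2 -4.7 0" --pt "-1.2 -4.7 0" --pt "-1.2 -4.7 0" --pt "-1.2 -4.7 0" --pt "0 0 0" --pt "0 0 0" --twist '[0,0,0,0,0,0,0,0]'

```text
t: 69.95
tool_pos: [0.4992, 0.0504, 0.2815]
orientation: [0.589, -3.085, -0.001]
force: [-0.8, 0.6, 0.5]
opening: 0.0349
gripper_force: 0.0
```

Run:
```python
from h import *
t=robot.read_camera("top")["frame"][90:440,40:460,::-1]; s=robot.read_camera("scene")["frame"][150:460,160:620,::-1]
cv2.imwrite("pics/final.png",np.hstack([cv2.resize(t,(400,333)),cv2.resize(s,(400,333))]) if 0 else np.vstack([cv2.resize(t,(0,0),fx=.857,fy=.857),cv2.resize(s,(360,243))][:1]+[cv2.resize(s,(360,243))]) if 0 else np.hstack([cv2.resize(t,(400,333)),np.vstack([cv2.resize(s,(400,270)),np.zeros((63,400,3),np.uint8)])]))
```

```text
(no output)
```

View pics/final.png

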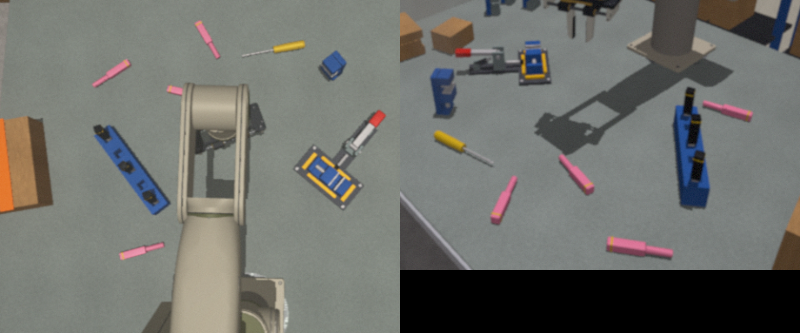

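The final view shows the vice in the nest at (333,183), the lever level at (375,120) with the robot away from it, and three handles upright in pockets of their own at (690,100), (693,130) and (697,165). No loose black handle remains, and the bystanders are in place.

```bash
python3 -c "
from plant import robot
print(robot.close_job())"
```

```text
the job is handed in; nothing more can be done
None
```

The job is handed in: the vice lies flat in the nest, the lever is clicked down, and all three black handles stand shank-down in their own rack pockets; one slipped from the grip on the way and was picked up again, and the bystanders and pink look-alikes were left alone.

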